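# Load the reagent cassette into the analyser's feeder

## Task

Load the reagent cassette into the analyser: pick it up by its fin, set it on the foot of the feeder's loading ramp with its rounded nose up the slope, and push it up between the guide rails, past the leaf spring and under the reader bridge, until it rests fully home against the stop at the top. Its chip needs a firm seating push, so press it on the stop for a moment with about 12 newtons over and above the drag of the ramp and spring, but never 18 or more, and leave it there. Keep it upright throughout and leave everything else on the bench where it is.

Things in the scene. Friction and masses are not known exactly. Their poses are not given: they have to be found in the camera images.
- cassette_center (a point): Reagent cassette, loose white closed plastic box 120 mm long, 60 wide, 36 high, 0.25 to 0.5 kg. Point: its middle, 18 mm above its underside. x runs along it to the nose, z up. Nose end (+x): upright corners rounded to 10 mm radius, two round grey caps (20 mm wide, 8 high) on the deck 36 mm ahead of the middle. Tail end (-x): flat square face 60 mm behind the middle.
- cassette_fin (a point): Centre of the cassette's carrying fin, to be taken from above with a finger on either side: an upright plate along its length, 50 mm long, 12 thick (across, along y), 44 high, from 36 to 80 mm above the underside. The point is half-way up the fin, 20 mm behind the cassette's middle, 58 mm above its underside. Axes as the cassette's.
- cassette_nose (a point): Middle of the cassette's front (nose) face, 60 mm ahead of its middle, 18 mm above the underside. Same axes as the cassette.
- ramp: The feeder's fixed ramp: flat aluminium bed 106 mm wide, 9 degrees up to the console. Origin on the bed's surface, middle of its lower edge (foot), 10 mm above the bench; x up the slope along the bed, y across, z square to it. Two guide rails 14 mm high, 64 mm apart from 72 mm up the slope on, flaring to about 93 mm apart at the foot. Friction holds the cassette anywhere on the slope.
- leaf (a joint): Retaining leaf spring, steel, on the ramp's -y side above the rail (17 to 31 mm above the bed, 170 to 240 mm up the slope), reaching to 26 mm from the centre line. Value: how far it is pushed aside, m, 0 when free, 7 mm at most. The passing cassette pushes it 2 mm aside and is pressed by it on the other rail with 4 N: from there to the stop some 5 to 10 N are needed just to slide it.
- bridge_mid (a point): The code reader's bridge across the ramp, from 250 to 282 mm up the slope (ramp x); point: middle of its lower face, 55 mm above the bed; its top is 69 mm above the bed. The opening below is 82 mm wide above the rails. Axes as the ramp's. At home the cassette's caps are under it and the fin stays clear of it, in front.
- stop: The stop: a rigid steel plate 70 mm wide, 40 high, square across the ramp 290 mm up the slope (ramp x). Origin: foot of its working face, on the bed; axes as the ramp's; the face looks down the slope (-x) and carries flat contacts for the chip on the cassette's nose. Home is nose against face. Seat with about 12 N on the stop, never 18 or more. Behind it: white console 250 mm wide, 165 high.
- tube_rack: Bystander: white rack of capped blood tubes, 130 x 56 mm, 94 mm high. Origin under its middle.
- wash_carton: Bystander: small white carton 80 x 60 x 36 mm with one round cap and no fin, not to be loaded. Origin under its middle.
- tip_box: Bystander: closed pipette tip box 122 x 84 mm, 70 mm high. Origin under its middle.
- pipette: Bystander: hand pipette lying on the bench, about 230 mm long, 25 mm high. Origin under its body.
- dish: Bystander: steel dish 80 mm diameter, 30 mm high. Origin under its middle.
- cassette: The same cassette; origin under its middle, on its underside; axes as above.
There are look-alikes about, which are no part of the job. What is shaped like the cassette but blue is not meant.

How it is judged (in metres and radians):
On the way, in this order (a step that is already met when the one before it is completed fails the run):
1. the cassette stands on the ramp, nose up the slope, short of the bridge (x of cassette_nose in the frame of ramp between 0.08 and 0.25 m and y of cassette_nose in the frame of ramp between -0.02 and 0.02 m and z of cassette_nose in the frame of ramp below 0.03 m and x of stop in the frame of cassette_center above 0.05 m and contact force between cassette and ramp above 0.5 N), for 0.2 s.
2. the cassette is pressed on the stop firmly enough to seat its chip (contact force between cassette and stop above 8 N), for 0.2 s.
At the end, for the whole second after the job is handed in: The cassette stands on the ramp between the rails (aligned within 0.06 rad, seated on the bed within 4 mm), its nose face within 1.5 mm of the stop face and within 6 mm of the centre line, at rest and released (x of cassette_nose in the frame of stop above -0.0015 m and y of cassette_nose in the frame of stop between -0.006 and 0.006 m and z of cassette_center in the frame of ramp between 0.014 and 0.022 m and angle between the x axis of cassette_center and the x axis of ramp, either way round below 0.06 rad and linear speed of cassette below 0.01 m/s); the robot touches nothing.
It fails at once if the cassette presses the stop with 18 N or more (contact force between cassette and stop above 18 N).
It fails at once if the cassette is tipped more than 0.5 rad (29 degrees) from upright (angle between cassette_center's own z axis and vertical above 0.5 rad).
It fails at once if another thing on the bench is shifted by more than 15 mm (distance of any of tube_rack, wash_carton, tip_box, pipette, dish from where it was at the start of the episode above 0.015 m).
It also fails if it takes over 72 s, if anything falls off the work surface, if the arm or the gripper's body presses on something with over 40 N, if the wrist force passes 120 N, or if a joint passes its speed limit or range.

## Robot

A 7-joint arm with a two-finger parallel gripper is mounted at the origin on the work surface. World frame = base frame: x ahead of the robot, y to its left, z up, the work surface at z = 0. Lengths are in m, angles in degrees, forces in N, time in s.
With the tool pointing down it reaches from about 0.425 to 0.875 m from the base axis. Payload 4.7 kg.
Tool frame: the origin (TCP) lies midway between the tips of the shut fingers; the grasp point (between the pads) lies 19 mm behind it; y points along the fingers, x is the direction in which the jaws open and shut, and the axes are right-handed (so a half turn about y gives the same grasp; the last joint's range is limited). The gripper opens to 87 mm and grips with 3 to 60 N. Pads are 19 mm wide; open, the fingers measure 117 mm over their backs; the gripper's body (75 mm by 190 mm) begins 51 mm behind the grasp point.
Start: joints at [75.522, 18.392, -4.016, 83.108, 1.295, 78.541, -3.26], TCP at [0.171, -0.627, 0.223] pointing down, gripper open.
Joint ranges: [-163.93, 163.93], [-17.29, 119.83], [-79.2, 71.16], [3.27, 140.29], [-89.18, 269.18], [5.43, 117.66], [-154.24, 154.24]. Speed limits (degrees/s): [147.25, 147.25, 180, 180, 180, 180, 180].

## Interface

Orientations are given as [roll, pitch, yaw] about the fixed x, y, z axes, in that order (R = Rz(yaw) Ry(pitch) Rx(roll)).
In Python, from cell import env gives the robot as it stands.
- The arm moves only by the tool carry_out, never from a script. Its argument "targets" is a list of rows, each a list of 2 entries, a list of its own where there are three numbers: the shift along the tool's x, y, z in mm, then the turn, a rotation vector about the tool's x, y, z in degrees. A call has 1 to 12 rows; each row shifts and turns the commanded pose from where the row before left it, along the tool's axes as they then stand; what a row does not reach is not made up. A row lasts 1/10 s, in which the tool goes at most 50 mm and 8.59 degrees, less where a joint would pass 70% of its speed; a pose out of reach is approached as far as the arm can. A call with a gripper value outside its range is refused whole. "jaw" is the opening, from 0 (shut) to 1 (fully open), set as the call begins (left out, the last holds). The fingers move at their own pace and stop on an object; "squeeze" is the grip in N (left out, the last holds). Time passes only in rows, so rows that do not move let the fingers close. It gives the time, the measured TCP pose, the force and the opening at its end, in the units of the state.
- env.get_obs(): the state, without advancing time (a new reading comes with each control period).
- env.read_camera(name): name is "side" or "top" or "wrist"; returns the picture (384x512x3 uint8, red, green, blue); there is no depth.
- env.get_calibration(name): a dict with "fx", "fy", "cx", "cy" (pixels), "D" ([k1, k2, p1, p2, k3] as OpenCV has them; the pictures are not rectified), "R" (3x3) and "t" (3): a world point X has camera coordinates R X + t; the wrist camera has in their place "hand_eye" (4x4, takes a point from camera to tool coordinates, whose origin is the TCP and whose axes are the tool frame's). Camera axes: x right, y down, z forward; pixel columns grow to the right and rows downward; lengths in m; the calibration is good to about 2 mm. A picture is of the moment at which its call begins: read the wrist's pose just before it. get_calibration takes no time and is no camera call.
- env.sign_off(): hands the job in, once; it reports no verdict.
Trained networks look in the newest picture that a camera, given by its name, has taken for a name from the list of things; names that differ only in an ending like _2 or _b are one class to them, and where a whole thing is asked for, a point or a joint stands for the part that bears it (a point fixed in the world has none). Each returns a list of dicts, best first, with "p" (0 to 1); they miss things now and then, are a little off and sometimes report something else, mostly with a low value. They report only what shows in the picture. A call takes as long as a camera call. They do not tell look-alikes from the thing itself.
- env.outline_of(camera, label): "mask" (384x512 bool, what is visible of it) and "xy" ([column, row] in pixels, amid what is visible of it).
The state is a dict: "time_s": time; "qpos": joint angles; "joint_velocities": joint speeds; "effort": joint torques, N m; "tool_pos": TCP position; "tool_rot": TCP orientation; "force": force on the tool from outside, world axes, zero at the start; "wrist_torque": the same for the moment, N m; "grip_width": finger opening in m.
Only numpy, scipy, OpenCV 4.12 (cv2) and the standard library are available. Lean on these libraries where they do the work, as an engineer would, in place of code of your own. Each camera call takes 0.05 s, during which the arm holds its last target.

## Working session

There is one attempt and no reset: what is moved stays moved. The work goes in short steps, Python scripts to look and compute and a tool call to move; the robot and the scene stay as the last step left them, time stands still between calls to the robot, and variables do not carry over. Pictures are saved under pics/ and viewed, and the job is handed in when it is done.

Besides the shell and the picture viewer there is one more tool, called as name(argument=value, ...), one argument or row to a line, values as JSON. carry_out: Moves the arm, as the interface text tells. Its arguments: {"type":"object","properties":{"targets":{"type":"array","items":{"type":"array"}},"jaw":{"type":"number"},"squeeze":{"type":"number"}},"required":["targets"]}

```bash
ls; mkdir -p pics; python3 - <<'E'
from cell import env
import cv2
print(env.get_obs())
for n in ["top","side","wrist"]:
    im=env.read_camera(n); cv2.imwrite(f"pics/{n}0.png",cv2.resize(im[:,:,::-1],(800,600)))
    c=env.get_calibration(n); print(n,c)
E
```

```text
pics
{'time_s': 0.0, 'qpos': array([75.52247735, 18.43946559, -4.0158936 , 83.17492562,  1.29611082,
       78.5401181 , -3.25865352]), 'joint_velocities': array([ 0.02996485, -0.01387583,  0.0275056 , -0.04932166,  0.02409788,
       -0.02749853, -0.10020164]), 'effort': array([ 3.32552527e-04, -4.91289711e+01, -4.03802879e-01, -3.12531173e+01,
       -6.38128188e-02,  4.37797525e-02,  1.57414393e-04]), 'tool_pos': array([ 0.17116049, -0.62648934,  0.22145676]), 'tool_rot': array([-90.00669015,   0.1092034 , -74.71082169]), 'force': array([-0.94691746, -0.30358244,  1.05242018]), 'wrist_torque': array([-0.00816233,  0.0261297 , -0.07808736]), 'grip_width': 0.0868440390594882}
top {'fx': 446.6441108307803, 'fy': 446.6441108307803, 'cx': 254.90072631797076, 'cy': 183.843718516018, 'D': array([0.03539323, 0.        , 0.        , 0.        , 0.        ]), 'R': array([[ 0.02808666, -0.99956375,  0.00913514],
       [-0.99632429, -0.02873315, -0.08069896],
       [ 0.08092623, -0.006835  , -0.99669666]]), 't': array([-0.0584113 ,  0.54937764,  1.26311234])}
side {'fx': 466.7816294309312, 
[... 200 characters left out ...]
291142],
       [-0.33099586,  0.59655011, -0.73114274],
       [ 0.37121485, -0.63002853, -0.68210233]]), 't': array([0.44702155, 0.2702079 , 1.1705386 ])}
wrist {'fx': 277.79422439148584, 'fy': 277.79422439148584, 'cx': 255.48597707027255, 'cy': 194.87373535225723, 'D': array([-0.02466339,  0.        ,  0.        ,  0.        ,  0.        ]), 'hand_eye': array([[ 9.99999735e-01,  5.79545861e-04,  4.40470280e-04,
         6.62179276e-04],
       [-2.51373155e-04, -2.92942723e-01,  9.56129959e-01,
        -1.61093464e-01],
       [ 6.83153724e-04, -9.56129816e-01, -2.92942500e-01,
         8.09075261e-02],
       [ 0.00000000e+00,  0.00000000e+00,  0.00000000e+00,
         1.00000000e+00]])}
```

View pics/top0.png

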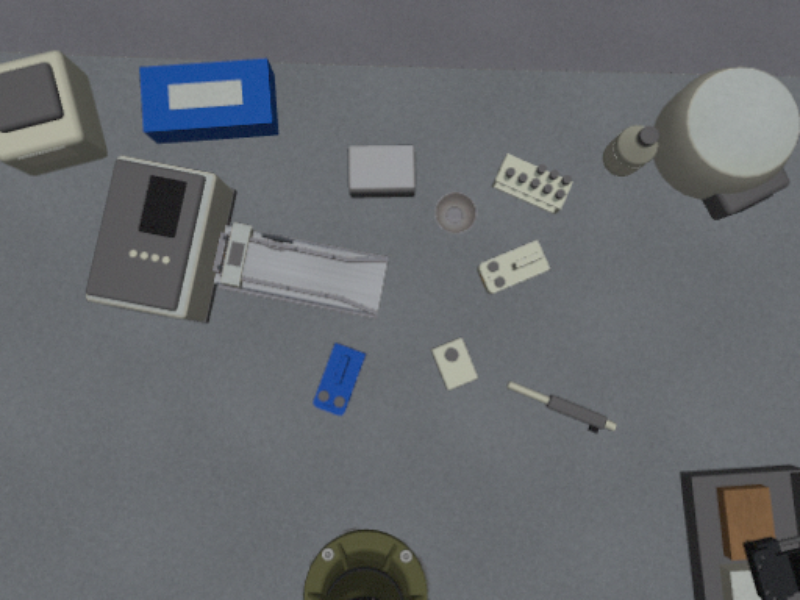

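View pics/side0.png

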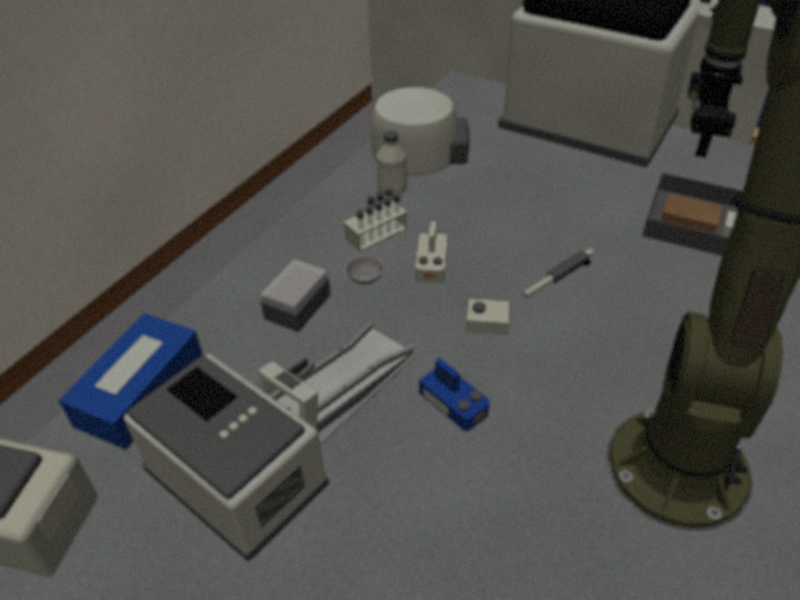

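View pics/wrist0.png

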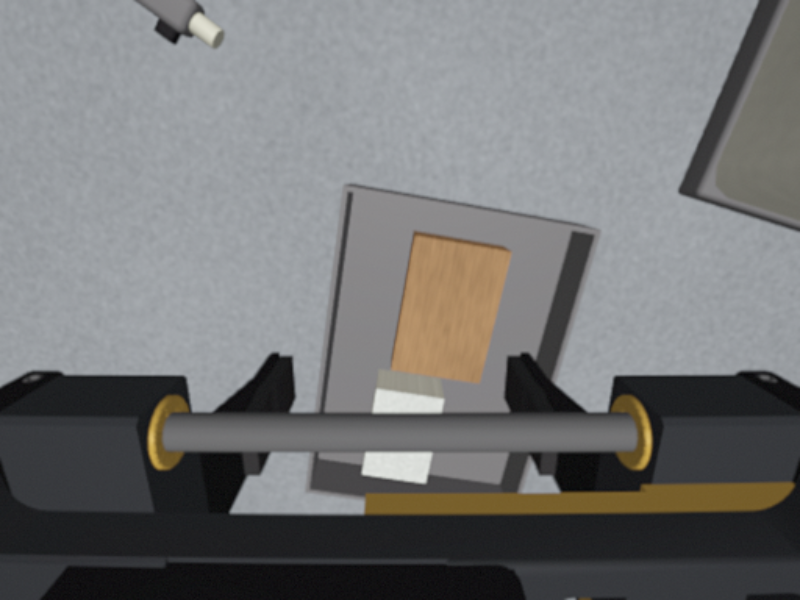

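Candidates for the cassette in the top picture (800-px scale): white box with fin and two caps (514,266); white carton with one cap and no fin (454,363); blue look-alike (340,378). I choose the one at (514,266) and check it in a close crop.

```bash
cat > h.py <<'E'
import numpy as np, cv2
from cell import env
def proj(cam,X,c=None):
    c=c or env.get_calibration(cam)
    K=np.array([[c['fx'],0,c['cx']],[0,c['fy'],c['cy']],[0,0,1.]])
    return cv2.projectPoints(np.asarray(X,float).reshape(-1,1,3),cv2.Rodrigues(np.array(c['R']))[0],np.array(c['t'],float),K,np.array(c['D'],float))[0].reshape(-1,2)
def ray(cam,uv,z,c=None):
    c=c or env.get_calibration(cam)
    K=np.array([[c['fx'],0,c['cx']],[0,c['fy'],c['cy']],[0,0,1.]])
    n=cv2.undistortPoints(np.asarray(uv,float).reshape(-1,1,2),K,np.array(c['D'],float)).reshape(-1,2)
    R=np.array(c['R']);t=np.array(c['t'])
    d=np.c_[n,np.ones(len(n))]@R; o=-R.T@t
    s=(z-o[2])/d[:,2]
    return o+d*s[:,None]
def Rz(a): return cv2.Rodrigues(np.array([0,0,a]))[0]
E
python3 - <<'E'
from h import *
import pickle
out={}
for cam in ["top","side"]:
    im=env.read_camera(cam); out[cam]=im
    for l in ["cassette","ramp","stop","bridge_mid","leaf","wash_carton","tip_box","tube_rack","dish","pipette"]:
        r=env.outline_of(cam,l)
        out[cam,l]=r
        for q in r: print(cam,l,round(q['p'],2),np.round(q['xy'],1),q['mask'].sum())
pickle.dump(out,open('o.pkl','wb'))
for cam,(x0,y0,x1,y1) in {"top":(120,120,370,270),"side":(150,120,330,290)}.items():
    cr=out[cam][y0:y1,x0:x1,::-1]; s=min(800/cr.shape[1],600/cr.shape[0])
    cv2.imwrite(f"pics/{cam}_crop.png",cv2.resize(cr,None,fx=s,fy=s,interpolation=cv2.INTER_CUBIC))
E
```

```text
top cassette 0.56 [327.  167.2] 866
top cassette 0.22 [189.6 172. ] 3975
top ramp 0.7 [191.3 170.6] 4108
top stop 0.71 [142.3 162.6] 168
top stop 0.68 [327.7 170.6] 905
top stop 0.2 [191.6 171.9] 4101
top bridge_mid 0.62 [189.  170.7] 3976
top wash_carton 0.81 [289.7 230.8] 634
top tip_box 0.91 [240.8 109.6] 1421
top tube_rack 0.56 [338.9 119.6] 1135
top tube_rack 0.43 [143.8 164.3] 151
top tube_rack 0.2 [328.5 171. ] 996
top dish 0.96 [290.9 136.8] 595
top pipette 0.68 [362.1 259.8] 545
side cassette 0.81 [277.3 163.6] 628
side cassette 0.69 [290.1 253.1] 1136
side ramp 0.85 [213.7 235.9] 3253
side bridge_mid 0.95 [213.5 240.4] 3385
side leaf 0.38 [196.5 241.1] 24
side wash_carton 0.61 [314.4 202.1] 556
side tip_box 0.75 [274.9 163.8] 610
side tip_box 0.68 [190. 191.] 1370
side tube_rack 0.82 [239.  140.7] 948
side dish 0.66 [234.6 172.2] 355
side pipette 0.87 [360.3 171.9] 359
```

View pics/top_crop.png

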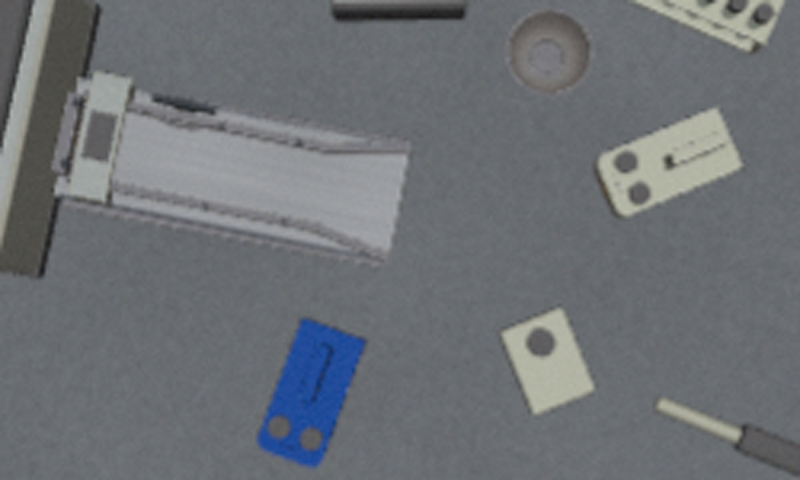

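View pics/side_crop.png

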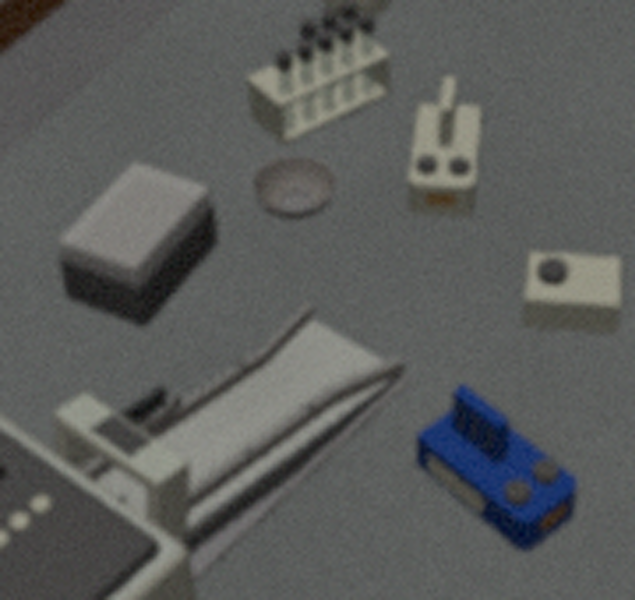

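```bash
python3 - <<'E'
from h import *
import pickle
o=pickle.load(open('o.pkl','rb'))
def crop(cam,x0,y0,x1,y1,name):
    cr=o[cam][y0:y1,x0:x1,::-1]; s=8
    a=cv2.resize(cr,None,fx=s,fy=s,interpolation=cv2.INTER_CUBIC)
    for x in range(x0,x1,10): cv2.putText(a,str(x),((x-x0)*s,10),0,.35,(0,255,255)); cv2.line(a,((x-x0)*s,12),((x-x0)*s,18),(0,255,255))
    for y in range(y0,y1,10): cv2.putText(a,str(y),(0,(y-y0)*s+4),0,.35,(0,255,255))
    cv2.imwrite(f"pics/{name}.png",a)
crop("top",135,137,235,205,"rampt"); crop("side",160,200,260,272,"ramps"); 
# cassette fit
from scipy.optimize import minimize
im={c:o[c].astype(int) for c in("top","side")}
masks={}
for c,(cx,cy) in {"top":(328,170),"side":(277,165)}.items():
    i=im[c]; m=((i[:,:,0]-i[:,:,2])>6)&(i.sum(2)>300)
    w=np.zeros_like(m); w[cy-25:cy+25,cx-28:cx+28]=1
    m=(m&w).astype(np.uint8); m=cv2.morphologyEx(m,cv2.MORPH_CLOSE,np.ones((5,5)))
    n,l,s,ce=cv2.connectedComponentsWithStats(m); k=1+np.argmax(s[1:,4]); masks[c]=(l==k); print(c,s[k],ce[k])
def box(x0,x1,y0,y1,z0,z1,r=0):
    return np.array([[x,y,z] for x in(x0,x1) for y in(y0,y1) for z in(z0,z1)],float)
th=np.linspace(0,np.pi/2,5)
prof=[[-60,-30],[-60,30]]+[[50+10*np.cos(t),20+10*np.sin(t)] for t in th]+[[50+10*np.cos(t),-20-10*np.sin(t)] for t in th]
body=np.array([[p[0],p[1],z] for p in prof for z in(0,36)])
fin=box(-45,5,-6,6,36,80)
cal={c:env.get_calibration(c) for c in masks}
S=8
def render(c,p,parts=(body,fin)):
    a=np.zeros((384*1,512*1),np.float32)
    x0,y0={"top":(290,135),"side":(240,130)}[c]
    b=np.zeros((75*S,80*S),np.uint8)
    for P in parts:
        X=P/1000@Rz(p[2]).T+[p[0],p[1],0]
        q=(proj(c,X,cal[c])-[x0,y0]+.5)*S
        cv2.fillConvexPoly(b,cv2.convexHull(q.round().astype(np.int32)),1)
    return cv2.resize(b.astype(np.float32),(80,75),interpolation=cv2.INTER_AREA),(x0,y0)
def cost(p,cams=("top","side")):
    s=0
    for c in cams:
        r,(x0,y0)=render(c,p); m=masks[c][y0:y0+75,x0:x0+80]
        s+=np.abs(r-m).sum()
    return s
c0=ray("top",[[328,170]],.03)[0]; print(c0)
for cams in (("top","side"),("top",),("side",)):
  best=None
  for yaw in np.radians(np.arange(80,150,8)):
    r=minimize(cost,[c0[0],c0[1],yaw],args=(cams,),method='Nelder-Mead',options=dict(initial_simplex=np.array([[c0[0],c0[1],yaw]]+[[c0[0]+.01,c0[1],yaw],[c0[0],c0[1]+.01,yaw],[c0[0],c0[1],yaw+.1]]),xatol=1e-5))
    if best is None or r.fun<best.fun: best=r
  print(cams,best.fun,best.x[:2],np.degrees(best.x[2]))
  if len(cams)==2: p=best.x
np.save('cas.npy',p)
for c in ("top","side"):
    x0,y0={"top":(290,135),"side":(240,130)}[c]
    a=cv2.resize(o[c][y0:y0+75,x0:x0+80,::-1],None,fx=5,fy=5,interpolation=cv2.INTER_CUBIC)
    caps=[[36+10*np.cos(t),s*15+10*np.sin(t),44] for t in np.linspace(0,6.3,20) for s in(-1,1)]
    for P in (body,fin,np.array(caps)):
        q=proj(c,P/1000@Rz(p[2]).T+[p[0],p[1],0],cal[c])
        for u in (q-[x0,y0]+.5)*5: cv2.circle(a,tuple(int(v) for v in u),2,(0,0,255),-1)
    cv2.imwrite(f"pics/fit_{c}.png",a)
a=np.hstack([cv2.imread("pics/fit_top.png"),cv2.imread("pics/fit_side.png")]); cv2.imwrite("pics/fit.png",a)
E
```

```text
top [306 154  46  34 798] [329.17669173 170.26065163]
side [265 141  22  33 491] [275.73727088 159.36659878]
[ 0.59610145 -0.25130656  0.03      ]
('top', 'side') 305.28125 [ 0.5964562  -0.25550084] 114.2015132041583
('top',) 125.296875 [ 0.59536378 -0.25336889] 114.16941809601202
('side',) 127.5625 [ 0.61129164 -0.28714101] 113.3783784232971
```

View pics/fit.png

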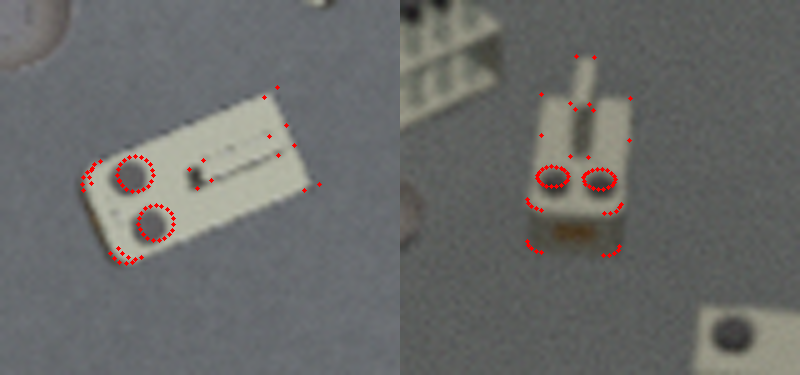

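View pics/rampt.png

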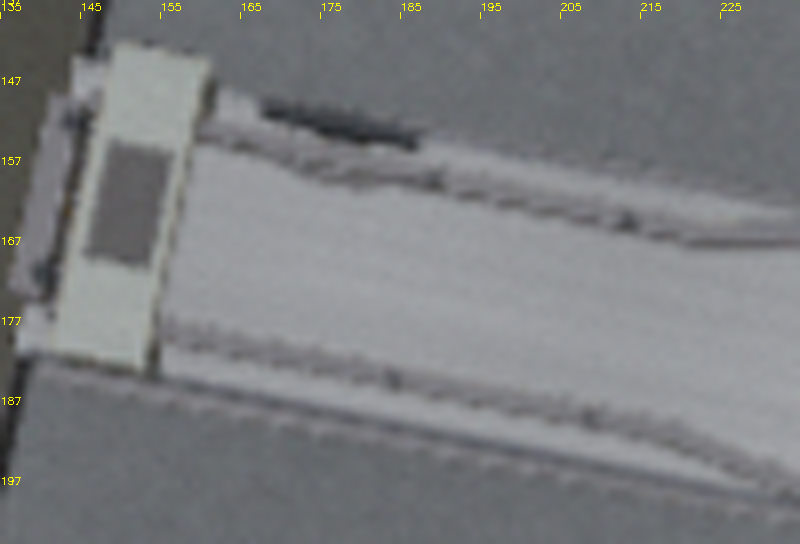

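View pics/ramps.png

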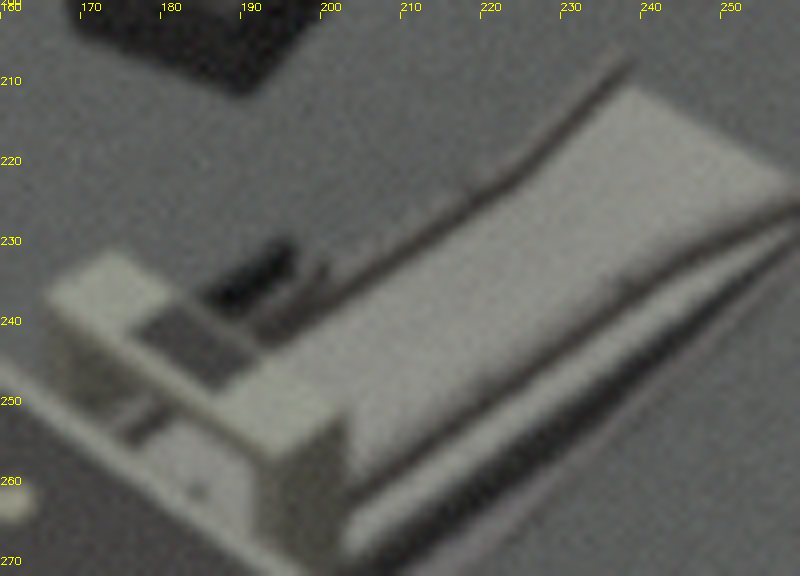

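```bash
cat > ramp.py <<'E'
from h import *
def Rramp(yaw): return Rz(yaw)@cv2.Rodrigues(np.array([0,-np.radians(9),0]))[0]
def rampT(p): return Rramp(p[2]), np.array([p[0],p[1],0.010])
def r2w(p,X): R,t=rampT(p); return np.asarray(X)@R.T+t
E
python3 - <<'E'
from ramp import *
from scipy.optimize import least_squares
# ramp y = down in the top image
T=[((247.4,164.9),(0,-53,0)),((240.9,201.5),(0,53,0)),((149.3,141.8),(282,-1,69)),((161.2,144.1),(250,-1,69)),((153,183),(250,1,69)),((141,180.3),(282,1,69))]
S=[((173.6,230.6),(250,-1,69)),((165.2,236.2),(282,-1,69)),((193.3,256.6),(282,1,69)),((202.7,250.8),(250,1,69)),((239.6,210.2),(0,-53,0))]
cal={c:env.get_calibration(c) for c in("top","side")}
def res(v,use):
    e=[]
    for cam,L in use:
        X=np.array([[x,(y*v[3]*1000 if abs(y)==1 else y),z] for _,(x,y,z) in L])/1000
        e.append(proj(cam,r2w(v,X),cal[cam])-np.array([u for u,_ in L]))
    return np.concatenate(e).ravel()
for use in ([("top",T),("side",S)],[("top",T)],[("side",S)]):
    r=least_squares(res,[.6,0,np.pi/2,.053],args=(use,),loss='soft_l1')
    print(r.x[:2],np.degrees(r.x[2]),r.x[3]); print(np.round(res(r.x,use).reshape(-1,2),1).tolist())
    if len(use)==2: np.save('ramp.npy',r.x)
# cassette keypoints: from fit.png (5x, x0=290,y0=135), top panel
K=[((267,98),(-60,-30,36)),((305,186),(-60,30,36)),((130,175),(36,-15,44)),((151,224),(36,15,44))]
Ks=[((543-400,96),(-60,-30,36)),((630-400,96),(-60,30,36)),((551-400,179),(36,-15,44)),((600-400,182),(36,15,44))]
def conv(L,x0,y0): return np.array([[u/5-.4+x0,v/5-.4+y0] for (u,v),_ in L]),np.array([p for _,p in L])/1000
# orientation: cassette y = z x x
A,X=conv(K,290,135);B,Y=conv(Ks,240,130)
def cr(v,w):
    f=lambda P:P@Rz(v[2]).T+[v[0],v[1],0]
    e=[]
    if w!=1:e.append(proj("top",f(X),cal["top"])-A)
    if w!=0:e.append(proj("side",f(Y),cal["side"])-B)
    return np.concatenate(e).ravel()
for w in (2,0,1):
    r=least_squares(cr,[.6,-.25,2],args=(w,)); print(r.x[:2],np.degrees(r.x[2]),np.round(r.fun.reshape(-1,2),1).tolist())
E
```

```text
[ 0.55068302 -0.01246298] 80.30729913090926 0.05234036228672049
[[0.6, 1.3], [-0.1, 0.3], [-0.2, -0.2], [-0.0, 0.2], [-0.2, -0.5], [-0.4, -0.3], [0.4, -0.1], [-0.6, 0.2], [0.5, 0.3], [0.4, -0.4], [-3.1, -1.0]]
[ 0.55275994 -0.01294138] 80.88516303804931 0.05278575291753944
[[0.6, 0.5], [0.3, -0.4], [-0.3, -0.2], [-0.2, 0.1], [-0.0, -0.2], [-0.2, 0.1]]
[ 0.54189708 -0.01081559] 78.28153025185101 0.05211587496641172
[[1.2, -0.3], [-0.1, -0.3], [-0.3, 0.6], [0.0, 0.1], [-0.5, -0.0]]
[ 0.59442699 -0.25161587] 113.85962256049386 [[0.7, -1.4], [1.3, 0.3], [-0.4, 0.3], [-0.5, 0.3], [-0.2, 0.3], [0.2, 1.3], [0.2, 0.3], [-0.3, 0.3]]
[ 0.59417481 -0.25080216] 113.58842782131462 [[0.5, -1.2], [1.0, 0.5], [-0.7, 0.4], [-0.8, 0.3]]
[ 0.5955385  -0.25418568] 114.2360309352265 [[-0.3, -0.2], [0.1, 0.7], [0.3, -0.2], [-0.1, -0.3]]
```

```bash
cat > mv.py <<'E'
from h import *
from scipy.spatial.transform import Rotation as Ro, Slerp
def cur():
    o=env.get_obs(); return np.array(o['tool_pos']),Ro.from_euler('xyz',o['tool_rot'],degrees=True),o
def rows(p1,R1,n,start=None):
    p0,R0,_=cur() if start is None else (*start,None)
    s=Slerp([0,1],Ro.concatenate([R0,R1])); out=[]
    p,R=p0,R0
    for k in range(1,n+1):
        pk=p0+(p1-p0)*k/n; Rk=s(k/n)
        d=R.inv().apply(pk-p)*1000; w=np.degrees((R.inv()*Rk).as_rotvec())
        d=np.round(d,1);w=np.round(w,2); out.append([d.tolist(),w.tolist()])
        p=p+R.apply(d/1000); R=R*Ro.from_rotvec(np.radians(w))
    return out
def down(yaw): return Ro.from_euler('xyz',[-90,0,yaw],degrees=True)
def wristcam(p,R):
    c=env.get_calibration("wrist"); H=np.array(c['hand_eye'])
    T=np.eye(4);T[:3,:3]=R.as_matrix();T[:3,3]=p
    W=np.linalg.inv(T@H); c=dict(c); c['R']=W[:3,:3];c['t']=W[:3,3]; return c
E
python3 - <<'E'
from mv import *
for r in rows(np.array([.603,-.27,.22]),down(24),14): print(r)
E
```

```text
[[-16.5, 0.2, 36.5], [0.0, -7.05, 0.0]]
[[-11.8, 0.2, 38.2], [0.0, -7.05, -0.0]]
[[-7.1, 0.1, 39.4], [0.0, -7.05, -0.0]]
[[-2.2, 0.2, 39.9], [0.0, -7.05, -0.0]]
[[2.7, 0.2, 39.9], [0.0, -7.05, -0.0]]
[[7.6, 0.2, 39.3], [0.0, -7.06, -0.0]]
[[12.3, 0.2, 38.1], [0.0, -7.05, -0.0]]
[[17.0, 0.1, 36.2], [0.0, -7.05, -0.0]]
[[21.3, 0.2, 33.9], [0.0, -7.05, -0.0]]
[[25.2, 0.2, 31.0], [0.0, -7.05, -0.0]]
[[28.9, 0.2, 27.7], [0.0, -7.05, -0.0]]
[[32.1, 0.2, 24.0], [0.0, -7.05, -0.0]]
[[34.7, 0.2, 19.8], [0.0, -7.05, -0.0]]
[[37.0, 0.1, 15.4], [0.0, -7.05, -0.0]]
```

carry_out(
  targets=[
    [[-16,0,36],[0,-7,0]],
    [[-12,0,38],[0,-7,0]],
    [[-7,0,39],[0,-7,0]],
    [[-2,0,40],[0,-7,0]],
    [[3,0,40],[0,-7,0]],
    [[8,0,39],[0,-7,0]],
    [[12,0,38],[0,-7,0]],
    [[17,0,36],[0,-7,0]],
    [[21,0,34],[0,-7,0]],
    [[25,0,31],[0,-7,0]],
    [[29,0,28],[0,-7,0]],
  ],
  jaw=1,
)

```text
time_s: 2.35
tool_pos: [0.5117, -0.3483, 0.2228]
tool_rot: [-90.0, -0.0, 2.5]
force: [0.4, 0.5, -0.7]
grip_width: 0.0869
```

carry_out(
  targets=[
    [[32,0,24],[0,-7,0]],
    [[35,0,20],[0,-7,0]],
    [[37,0,15],[0,-7,0]],
    [[0,0,0],[0,0,0]],
    [[0,0,0],[0,0,0]],
  ],
)

```text
time_s: 2.85
tool_pos: [0.6049, -0.2726, 0.2222]
tool_rot: [-90.0, 0.0, 23.4]
force: [-0.5, -0.6, 0.1]
grip_width: 0.0869
```

```bash
python3 - <<'E'
from mv import *
import pickle
p,R,o=cur(); im=env.read_camera("wrist"); print(p,o['tool_rot'],o['force'],o['time_s'])
pickle.dump((p,R,im),open('w1.pkl','wb'))
cv2.imwrite("pics/w1.png",cv2.resize(im[:,:,::-1],(800,600),interpolation=cv2.INTER_CUBIC))
E
```

```text
[ 0.60489728 -0.27263609  0.22223841] [-8.99709754e+01  1.14924489e-02  2.33820604e+01] [-0.48374348 -0.57676518  0.1453159 ] 2.85
```

View pics/w1.png

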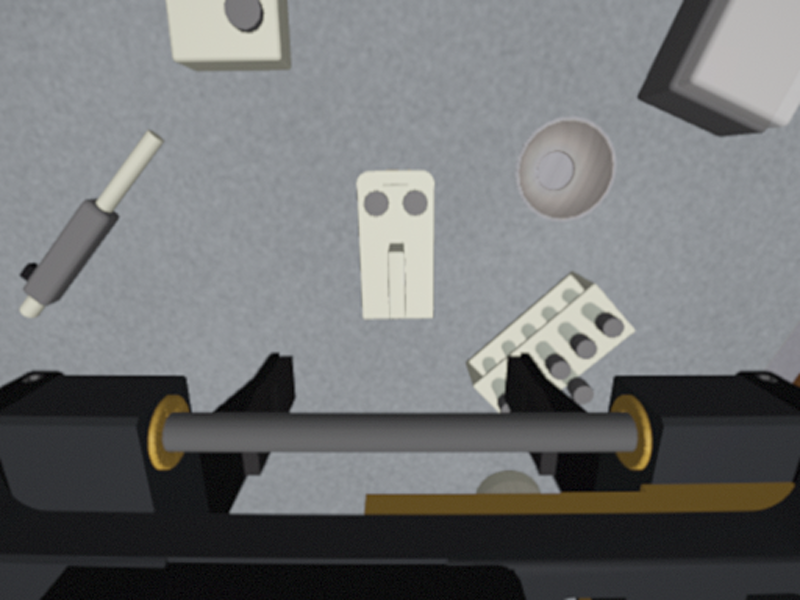

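```bash
python3 - <<'E'
from mv import *
import pickle
from scipy.optimize import least_squares
p,R,im=pickle.load(open('w1.pkl','rb'))
a=cv2.resize(im[100:215,215:295,::-1],None,fx=7,fy=7,interpolation=cv2.INTER_CUBIC)[:,:560]
cal=wristcam(p,R)
K=[((363,319),(-60,30,36)),((433,318),(-60,-30,36)),((376,203),(36,15,44)),((415,202),(36,-15,44)),((389,252),(5,6,80)),((405,252),(5,-6,80))]
A=np.array([k for k,_ in K])*.64-.18; X=np.array([x for _,x in K])/1000
f=lambda v,P:P@Rz(v[2]).T+[v[0],v[1],0]
r=least_squares(lambda v:(proj('wrist',f(v,X),cal)-A).ravel(),[.6,-.25,2])
v=r.x; print(v[:2],np.degrees(v[2]),np.round(r.fun.reshape(-1,2),1).tolist())
np.save('cas.npy',v)
th=np.linspace(0,6.28,16)
body=[[x,y,36] for x in(-60,50)for y in(-30,30)]+[[60,-20,36],[60,20,36]]+[[x,y,80] for x in(-45,5)for y in(-6,6)]+[[36+10*np.cos(t),s+10*np.sin(t),44] for t in th for s in(-15,15)]
for u in (proj('wrist',f(v,np.array(body)/1000),cal)-[215,100]+.5)*7: cv2.circle(a,tuple(int(q) for q in u),2,(0,0,255),-1)
cv2.imwrite('pics/w1f.png',a[:600])
rack=ray('wrist',np.array([[475,368],[573,275],[635,330],[500,400]])*.64,.0,cal);print('rack',rack)
fin=f(v,np.array([[-.02,0,.058]]))[0];print('fin',fin)
E
```

```text
[ 0.59458401 -0.25380372] 114.39469836142051 [[-0.2, 0.1], [0.5, 0.0], [0.2, 0.2], [0.4, 0.4], [-0.7, -0.3], [-0.1, -0.4]]
rack [[ 0.71278762 -0.33676693  0.        ]
 [ 0.7536194  -0.21844449  0.        ]
 [ 0.83500146 -0.24128488  0.        ]
 [ 0.75116331 -0.35816154  0.        ]]
fin [ 0.60284442 -0.27201816  0.058     ]
```

View pics/w1f.png

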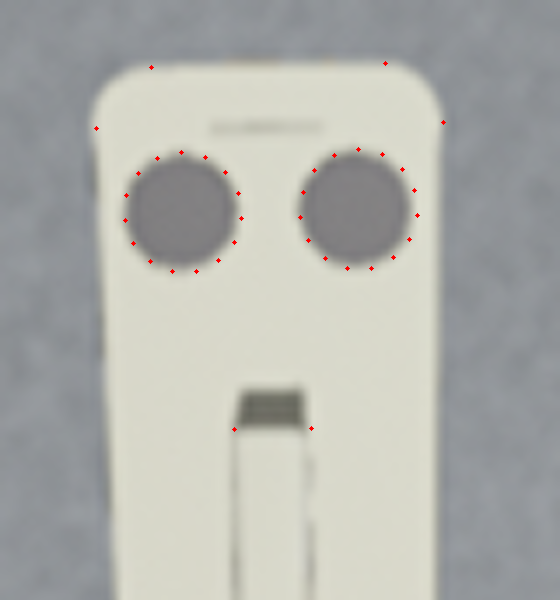

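carry_out(
  targets=[
    [[-1.7,0,1.4],[0,-1,0]],
    [[0,40,0],[0,0,0]],
    [[0,40,0],[0,0,0]],
    [[0,40,0],[0,0,0]],
    [[0,30,0],[0,0,0]],
    [[0,10,0],[0,0,0]],
    [[0,0,0],[0,0,0]],
    [[0,0,0],[0,0,0]],
  ],
  jaw=0.6,
)

```text
time_s: 3.7
tool_pos: [0.603, -0.2742, 0.0645]
tool_rot: [-90.1, -0.1, 24.2]
force: [-0.3, 0.6, 1.7]
grip_width: 0.0524
```

```bash
python3 - <<'E'
from mv import *
p,R,o=cur(); im=env.read_camera("wrist"); print(p,o['tool_rot'],o['force'],o['time_s'],o['grip_width'])
cv2.imwrite("pics/w2.png",cv2.resize(im[:,:,::-1],(800,600),interpolation=cv2.INTER_CUBIC))
E
```

```text
[ 0.60302409 -0.27419253  0.0644744 ] [-9.01291314e+01 -8.81203688e-02  2.42320688e+01] [-0.3208473   0.56245082  1.71340539] 3.7 0.052428720606361376
```

View pics/w2.png

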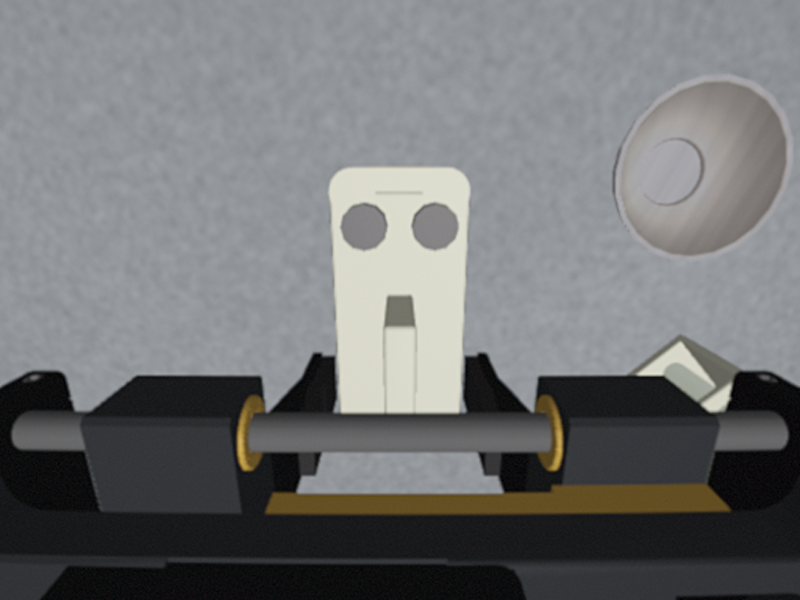

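carry_out(
  targets=[
    [[0,10,2],[0,0,0]],
    [[0,9,0],[0,0,0]],
    [[0,0,0],[0,0,0]],
    [[0,0,0],[0,0,0]],
  ],
)

```text
time_s: 4.15
tool_pos: [0.6011, -0.2712, 0.0431]
tool_rot: [-90.0, 0.0, 24.3]
force: [-0.9, -0.4, 0.5]
grip_width: 0.0521
```

carry_out(
  targets=[
    [[0,0,0],[0,0,0]],
    [[0,0,0],[0,0,0]],
    [[0,0,0],[0,0,0]],
    [[0,0,0],[0,0,0]],
    [[0,0,0],[0,0,0]],
    [[0,0,0],[0,0,0]],
  ],
  jaw=0,
  squeeze=30,
)

```text
time_s: 4.75
tool_pos: [0.6015, -0.2714, 0.0436]
tool_rot: [-90.0, -0.0, 24.3]
force: [2.1, 1.0, -1.0]
grip_width: 0.0123
```

carry_out(
  targets=[
    [[0,-10,0],[0,0,0]],
    [[0,-20,0],[0,0,0]],
    [[0,-30,0],[0,0,0]],
    [[0,-40,0],[0,0,0]],
    [[0,0,0],[0,0,0]],
    [[0,0,0],[0,0,0]],
    [[0,0,0],[0,0,0]],
  ],
)

```text
time_s: 5.45
tool_pos: [0.6, -0.271, 0.1417]
tool_rot: [-89.9, 0.1, 24.3]
force: [-0.5, 0.5, -4.6]
grip_width: 0.0115
```

```bash
cat >> ramp.py <<'E'
E
cat > plan.py <<'E'
from mv import *; from ramp import *
B=np.array([[0,0,1],[-1,0,0],[0,-1,0.]]) # tool axes (columns x,y,z) in cassette frame: x=-y, y=-z, z=+x
def tool_for(rp,cx,lift,g,cy=0.0,dyaw=0.0):
    """rp ramp pose; cx cassette centre ramp x; lift underside above bed; g = TCP in cassette frame (m)"""
    Rr,t=rampT(rp)
    Rc=Rr@Rz(dyaw)
    p=t+Rr@np.array([cx,cy,lift])+Rc@g
    return p,Ro.from_matrix(Rc@B)
E
python3 - <<'E'
from plan import *
v=np.load('cas.npy'); gp=np.array([.6015,-.2714,.0436])
g=Rz(v[2]).T@(gp-[v[0],v[1],0]); print('g',g, 'yaw diff',24.3-(np.degrees(v[2])-90))
np.save('g.npy',g)
rp=np.array([.5515,-.0127,np.radians(80.6)]); np.save('rp.npy',rp)
p,R,o=cur(); print(p,o['tool_rot'],o['force'],o['grip_width'])
pt,Rt=tool_for(rp,-.03,.07,g); print(pt,Rt.as_euler('xyz',degrees=True))
for r in rows(pt,Rt,8): print(r)
E
```

```text
g [-0.01888176  0.00096908  0.0436    ] yaw diff -0.0946983614205088
[ 0.59996891 -0.27104372  0.14168133] [-89.868924     0.14735317  24.28773829] [-0.45153161  0.53051721 -4.63691598] 0.01152368365625942
[ 0.53975611 -0.0777057   0.1145546 ] [-81.    0.   -9.4]
[[3.1, 3.4, 25.1], [1.08, 4.2, -0.35]]
[[1.2, 4.0, 25.2], [1.08, 4.2, -0.36]]
[[-0.6, 4.4, 25.2], [1.09, 4.2, -0.35]]
[[-2.6, 4.8, 24.9], [1.08, 4.2, -0.35]]
[[-4.3, 5.4, 24.6], [1.08, 4.2, -0.36]]
[[-6.2, 5.7, 24.1], [1.08, 4.2, -0.35]]
[[-8.0, 6.2, 23.5], [1.08, 4.2, -0.35]]
[[-9.7, 6.5, 22.7], [1.09, 4.2, -0.36]]
```

carry_out(
  targets=[
    [[3,3,25],[1.1,4.2,-0.3]],
    [[1,4,25],[1.1,4.2,-0.3]],
    [[-1,4,25],[1.1,4.2,-0.3]],
    [[-3,5,25],[1.1,4.2,-0.3]],
    [[-4,5,25],[1.1,4.2,-0.4]],
    [[-6,6,24],[1.1,4.2,-0.4]],
    [[-8,6,23],[1.1,4.2,-0.4]],
    [[-9,6,22],[1.1,4.2,-0.4]],
    [[0,0,0],[0,0,0]],
    [[0,0,0],[0,0,0]],
    [[0,0,0],[0,0,0]],
  ],
)

```text
time_s: 6.55
tool_pos: [0.5411, -0.0808, 0.1167]
tool_rot: [-81.0, -0.1, -9.4]
force: [0.5, -1.2, -3.6]
grip_width: 0.0114
```

```bash
python3 - <<'E'
from mv import *
import pickle
p,R,o=cur(); im=env.read_camera("wrist"); print(p,o['tool_rot'],o['force'],o['time_s'],o['grip_width'])
pickle.dump((p,R,im),open('w3.pkl','wb'))
cv2.imwrite("pics/w3.png",cv2.resize(im[:,:,::-1],(800,600),interpolation=cv2.INTER_CUBIC))
E
```

```text
[ 0.54108329 -0.08077012  0.11672556] [-80.99191609  -0.09377301  -9.44003659] [ 0.47187296 -1.16043473 -3.6375887 ] 6.55 0.011425481450804914
```

View pics/w3.png

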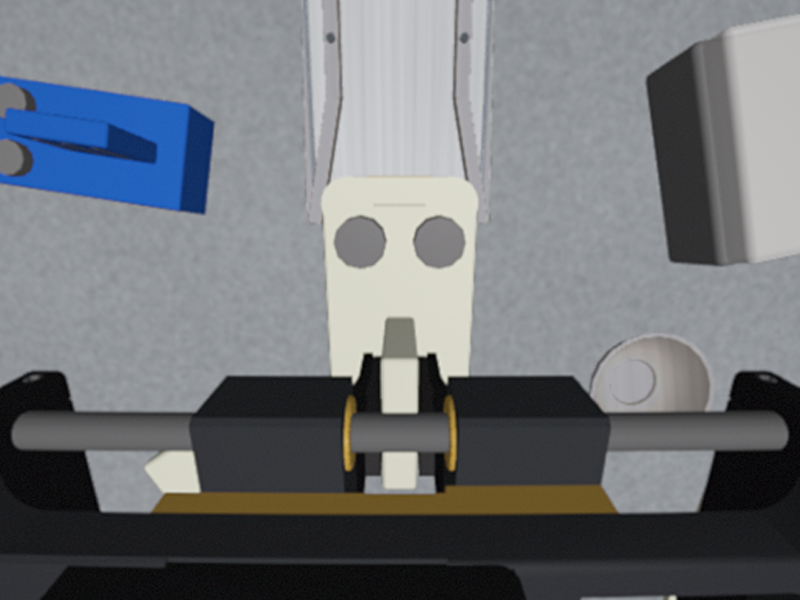

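```bash
python3 - <<'E'
from plan import *
import pickle
p,R,im=pickle.load(open('w3.pkl','rb')); cal=wristcam(p,R); rp=np.load('rp.npy')
x0,y0,x1,y1=185,0,325,150; s=5
def over(rp,name,pts):
    a=cv2.resize(im[y0:y1,x0:x1,::-1],None,fx=s,fy=s,interpolation=cv2.INTER_CUBIC)
    for u in (proj('wrist',r2w(rp,np.array(pts)/1000),cal)-[x0,y0]+.5)*s:
        cv2.circle(a,tuple(int(q) for q in u),3,(0,0,255),1)
    cv2.imwrite(name,a[:600])
over(rp,'pics/w3f.png',[[0,-53,0],[0,53,0],[72,32,14],[72,-32,14],[110,32,14],[110,-32,14],[110,-32,0],[110,32,0],[72,32,0],[72,-32,0],[0,46.5,0],[0,-46.5,0],[0,46.5,14],[0,-46.5,14]])
E
```

```text
(no output)
```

View pics/w3f.png

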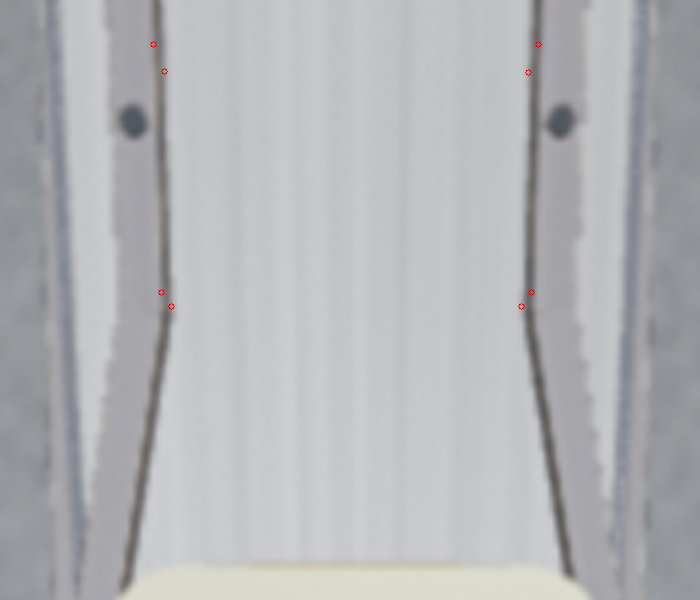

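```bash
python3 - <<'E'
from plan import *
import pickle
from scipy.optimize import least_squares
p,R,im=pickle.load(open('w3.pkl','rb')); cal=wristcam(p,R); rp=np.load('rp.npy')
s=5
K=[((164,314),(72,32,14)),((532,314),(72,-32,14)),((170,320),(72,32,0)),((526,320),(72,-32,0))]
A=np.array([k for k,_ in K])/s-.4+[185,0]; X=np.array([x for _,x in K])/1000
L=[((154,3),32,14),((160,3),32,0),((541,3),-32,14),((534,3),-32,0)] # lines at row 3
LA=np.array([k for k,_,_ in L])/s-.4+[185,0]
def res(v):
    e=(proj('wrist',r2w(v,X),cal)-A).ravel()
    e2=[]
    for (a,y,z),q in zip(L,LA):
        P=proj('wrist',r2w(v,np.array([[72,y,z],[150,y,z]])/1000),cal); d=P[1]-P[0]
        t=(q[1]-P[0,1])/d[1]; e2.append(P[0,0]+t*d[0]-q[0])
    return np.r_[e,e2]
r=least_squares(res,rp); print(r.x[:2],np.degrees(r.x[2]),np.round(r.fun,1).tolist()); rpw=r.x
np.save('rpw.npy',rpw)
Rr,t=rampT(rp); print('shift in old ramp frame mm',(Rr.T@(rampT(rpw)[1]-t))*1000)
# cassette in tool: params g (3) + yaw
KC=[((360,242),(36,15,44)),((439,242),(36,-15,44)),((400,178),(60,0,36)),((385,360),(5,6,80)),((417,360),(5,-6,80))]
AC=np.array([k for k,_ in KC])*.64-.18; XC=np.array([x for _,x in KC])/1000
def cw(u): # u: gx,gy,yaw ; cassette->tool
    Rc=R.as_matrix()@B.T
    return lambda P: (P-np.array([u[0],u[1],u[3]]))@ (Rc@Rz(u[2])).T+p
rc=least_squares(lambda u:(proj('wrist',cw(u)(XC),cal)-AC).ravel(),[-.019,0,0,.0436]); print('g fit',rc.x,np.round(rc.fun,1).tolist())
E
```

```text
[ 0.55141349 -0.01581858] 80.66813414749414 [-0.1, -0.6, 0.0, -0.7, 0.7, 0.7, -0.7, 0.7, -0.2, 0.6, 0.1, -0.5]
shift in old ramp frame mm [-3.0527842  -0.423998    0.48351352]
g fit [-0.01826274  0.00102726  0.00708962  0.0452254 ] [0.0, 1.2, 0.6, 0.9, -0.3, -0.7, -2.0, -0.5, 1.7, -0.6]
```

```bash
python3 - <<'E'
from plan import *
rp=np.load('rpw.npy'); rp[:2]+=.001*np.array([np.cos(rp[2]),np.sin(rp[2])]); np.save('rp.npy',rp)
g=np.array([-.0185,.0005,.0445]); np.save('g.npy',g)
p1,R1=tool_for(rp,.040,.03,g); 
for r in rows(p1,R1,4): print(r)
E
```

```text
[[-0.3, 10.4, 17.7], [-0.01, -0.03, 0.03]]
[[-0.3, 10.4, 17.6], [-0.0, -0.02, 0.04]]
[[-0.3, 10.4, 17.7], [-0.01, -0.03, 0.03]]
[[-0.3, 10.4, 17.7], [-0.0, -0.03, 0.03]]
```

carry_out(
  targets=[
    [[0,10,18],[0,0,0]],
    [[-0.5,10,18],[0,0,0]],
    [[-0.5,10,18],[0,0,0]],
    [[0,8,16],[0,0,0]],
    [[0,0,0],[0,0,0]],
    [[0,0,0],[0,0,0]],
    [[0,0,0],[0,0,0]],
  ],
)

```text
time_s: 7.3
tool_pos: [0.553, -0.0073, 0.091]
tool_rot: [-81.0, -0.2, -9.5]
force: [0.4, -0.8, -3.4]
grip_width: 0.0116
```

```bash
python3 - <<'E'
from plan import *
import pickle
p,R,o=cur(); im=env.read_camera("wrist"); print(p,o['tool_rot'],o['force'],o['time_s'],o['grip_width'])
pickle.dump((p,R,im),open('w4.pkl','wb'))
rp=np.load('rp.npy');g=np.load('g.npy'); Rr,t=rampT(rp)
print('cassette origin in ramp mm',(Rr.T@(p-t)-g)*1000)
cv2.imwrite("pics/w4.png",cv2.resize(im[:,:,::-1],(800,600),interpolation=cv2.INTER_CUBIC))
E
```

```text
[ 0.55303122 -0.00728551  0.09103342] [-81.00420706  -0.16621011  -9.52451403] [ 0.39120445 -0.77991962 -3.39491302] 7.3 0.011629166401731665
cassette origin in ramp mm [38.76430125 -0.71265531 34.33395837]
```

View pics/w4.png

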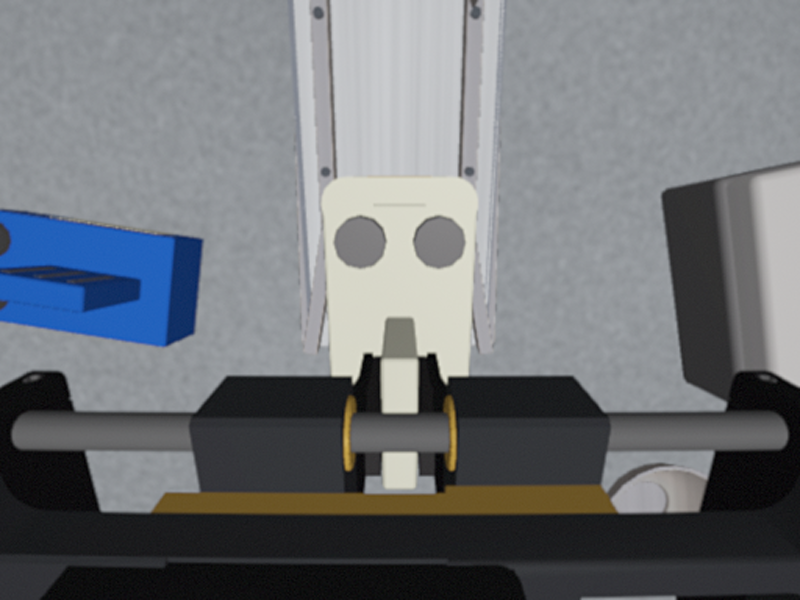

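carry_out(
  targets=[
    [[-1,8,0.5],[0,-0.3,0]],
    [[0,8,0.5],[0,0,0]],
    [[0,6,0],[0,0,0]],
    [[0,5,0],[0,0,0]],
    [[0,0,0],[0,0,0]],
    [[0,0,0],[0,0,0]],
    [[0,0,0],[0,0,0]],
  ],
)

```text
time_s: 8.05
tool_pos: [0.5529, -0.0001, 0.0647]
tool_rot: [-81.0, -0.2, -9.1]
force: [-0.0, -0.7, -3.4]
grip_width: 0.0117
```

```bash
cat > st.py <<'E'
from plan import *
p,R,o=cur(); rp=np.load('rp.npy');g=np.load('g.npy'); Rr,t=rampT(rp)
print('t',o['time_s'],'cas ramp mm',np.round((Rr.T@(p-t)-g)*1000,1),'F ramp',np.round(Rr.T@o['force'],1),'rot',np.round(o['tool_rot'],1),'w',o['grip_width'])
E
python3 st.py
```

```text
t 8.05 cas ramp mm [41.6  0.5  7.2] F ramp [-1.3 -0.1 -3.3] rot [-81.   -0.2  -9.1] w 0.011712133360512338
```

carry_out(
  targets=[
    [[0,2,0],[0,0.2,0]],
    [[0,2,0],[0,0,0]],
    [[0,1,0],[0,0,0]],
    [[0,0,0],[0,0,0]],
    [[0,0,0],[0,0,0]],
  ],
)

```text
time_s: 8.55
tool_pos: [0.5528, 0.0007, 0.0594]
tool_rot: [-81.0, -0.2, -9.3]
force: [0.6, -0.1, -4.1]
grip_width: 0.0116
```

```bash
python3 st.py
```

```text
t 8.55 cas ramp mm [41.5  0.8  1.9] F ramp [-0.7 -0.6 -4. ] rot [-81.   -0.2  -9.3] w 0.011635888419522235
```

carry_out(
  targets=[
    [[0,1,0],[0,0,0]],
    [[0,1,0],[0,0,0]],
    [[0,0,0],[0,0,0]],
    [[0,0,0],[0,0,0]],
  ],
)

```text
time_s: 8.95
tool_pos: [0.5528, 0.001, 0.0575]
tool_rot: [-81.0, -0.2, -9.3]
force: [0.1, 0.0, -2.9]
grip_width: 0.0116
```

```bash
python3 st.py
```

```text
t 8.95 cas ramp mm [41.5  0.9 -0.1] F ramp [-0.4 -0.1 -2.9] rot [-81.   -0.2  -9.3] w 0.011633405365873602
```

carry_out(
  targets=[
    [[0,1,0],[0,0,0]],
    [[0,0,0],[0,0,0]],
    [[0,0,0],[0,0,0]],
  ],
)

```text
time_s: 9.25
tool_pos: [0.5529, 0.0011, 0.0565]
tool_rot: [-81.0, -0.2, -9.3]
force: [0.1, -0.8, -4.7]
grip_width: 0.0117
```

```bash
python3 st.py
```

```text
t 9.25 cas ramp mm [41.6  0.8 -1.1] F ramp [-1.5 -0.2 -4.5] rot [-81.   -0.2  -9.3] w 0.011746064105276555
```

carry_out(
  targets=[
    [[0,1,0],[0,0,0]],
    [[0,0,0],[0,0,0]],
    [[0,0,0],[0,0,0]],
  ],
)

```text
time_s: 9.55
tool_pos: [0.5531, 0.0011, 0.0563]
tool_rot: [-81.0, -0.2, -9.3]
force: [-3.9, -1.3, 5.9]
grip_width: 0.0118
```

```bash
python3 st.py
```

```text
t 9.55 cas ramp mm [41.5  0.6 -1.2] F ramp [-1.   3.6  6.1] rot [-81.   -0.2  -9.3] w 0.011834338162035182
```

carry_out(
  targets=[
    [[0,0,0],[0,0,0]],
    [[0,0,0],[0,0,0]],
    [[0,0,0],[0,0,0]],
    [[0,0,0],[0,0,0]],
    [[0,0,0],[0,0,0]],
  ],
  jaw=0.5,
)

```text
time_s: 10.05
tool_pos: [0.5529, 0.0014, 0.0554]
tool_rot: [-81.0, -0.2, -9.3]
force: [1.1, -0.5, -0.1]
grip_width: 0.0403
```

```bash
python3 st.py;  python3 - <<'E'
from plan import *
import pickle
for c in("top","side","wrist"):
    im=env.read_camera(c); cv2.imwrite(f"pics/{c}5.png",cv2.resize(im[:,:,::-1],(800,600),interpolation=cv2.INTER_CUBIC))
E
```

```text
t 10.05 cas ramp mm [41.6  0.8 -2.2] F ramp [-0.3 -1.2 -0.1] rot [-81.   -0.2  -9.3] w 0.04031034756579255
```

View pics/wrist5.png

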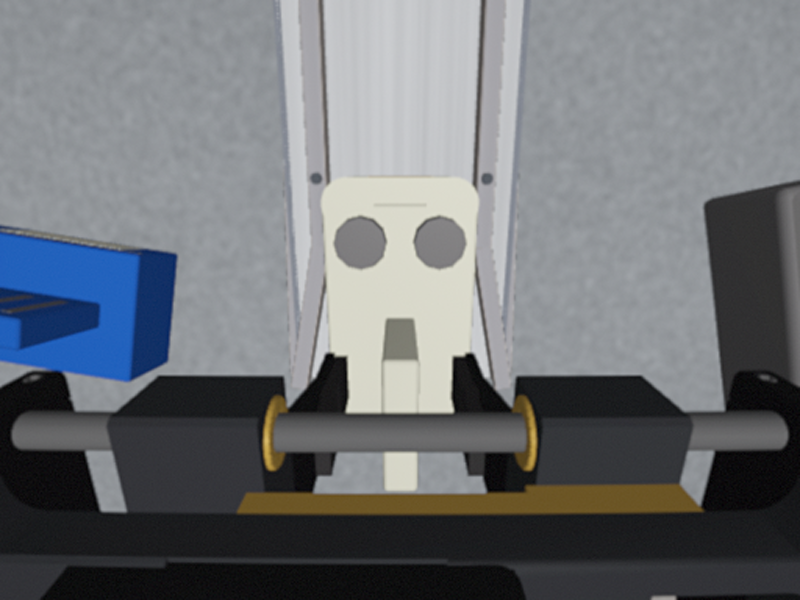

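View pics/side5.png

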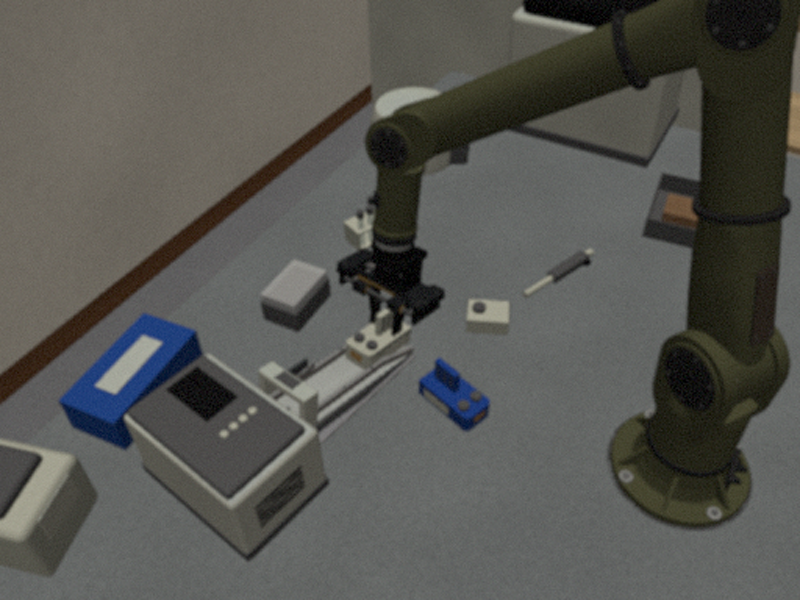

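carry_out(
  targets=[
    [[0,-15,0],[0,0,0]],
    [[0,-25,0],[0,0,0]],
    [[0,-20,0],[0,0,0]],
    [[0,0,-25],[0,0,0]],
    [[0,0,-25],[0,0,0]],
    [[0,0,-18],[0,0,0]],
    [[0,0,0],[0,0,0]],
    [[0,0,0],[0,0,0]],
    [[0,0,0],[0,0,0]],
  ],
)

```text
time_s: 11.1
tool_pos: [0.5408, -0.0726, 0.1048]
tool_rot: [-80.9, -0.2, -9.2]
force: [1.0, -0.3, 0.4]
grip_width: 0.0437
```

```bash
sed -i "s/^print/print('TCP ramp',np.round(Rr.T@(p-t)*1000,1));print/" st.py; python3 st.py
```

```text
TCP ramp [-43.2   1.2 102.8]
t 11.1 cas ramp mm [-24.7   0.7  58.3] F ramp [-0.1 -1.   0.4] rot [-80.9  -0.2  -9.2] w 0.04365887130075829
```

carry_out(
  targets=[
    [[0,20,0],[0,0,0]],
    [[0,20,0],[0,0,0]],
    [[0,20,0],[0,0,0]],
    [[0,15,0],[0,0,0]],
    [[0,6,0],[0,0,0]],
    [[0,0,0],[0,0,0]],
    [[0,0,0],[0,0,0]],
    [[0,0,0],[0,0,0]],
  ],
  jaw=0,
  squeeze=30,
)

```text
time_s: 11.9
tool_pos: [0.5435, -0.062, 0.0251]
tool_rot: [-81.0, -0.3, -9.3]
force: [0.0, -0.3, -1.0]
grip_width: 0.0003
```

```bash
python3 st.py;python3 - <<'E'
from plan import *
for c in("side","wrist"):
    im=env.read_camera(c); cv2.imwrite(f"pics/{c}6.png",cv2.resize(im[:,:,::-1],(800,600),interpolation=cv2.INTER_CUBIC))
    if c=="side": cv2.imwrite("pics/side6.png",cv2.resize(im[150:280,160:310,::-1],None,fx=4.6,fy=4.6,interpolation=cv2.INTER_CUBIC))
E
```

```text
TCP ramp [-44.9   0.3  22.4]
t 11.9 cas ramp mm [-26.4  -0.2 -22.1] F ramp [-0.4 -0.1 -0.9] rot [-81.   -0.3  -9.3] w 0.00034892002796659384
```

View pics/side6.png

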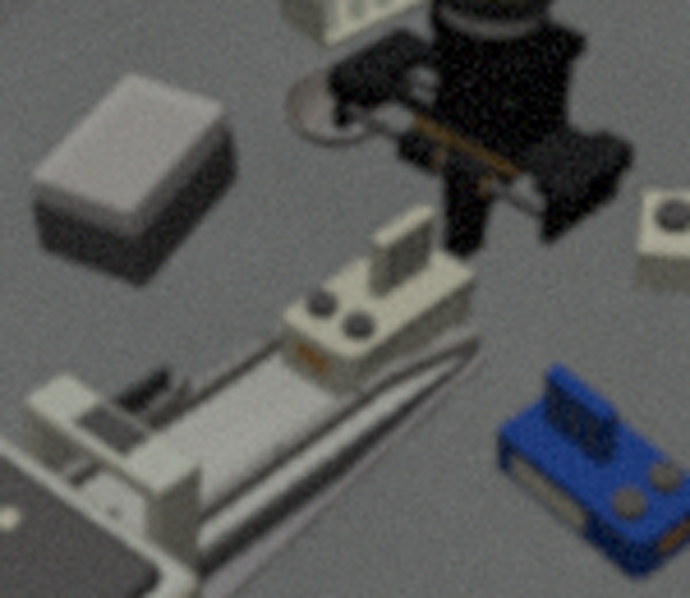

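View pics/wrist6.png

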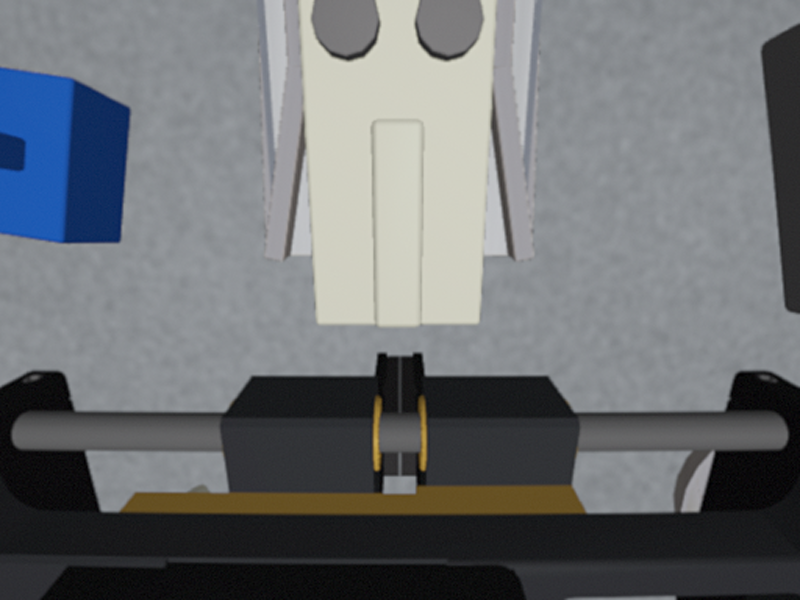

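carry_out(
  targets=[
    [[0,0,5],[0,0,0]],
    [[0,0,5],[0,0,0]],
    [[0,0,4],[0,0,0]],
    [[0,0,4],[0,0,0]],
    [[0,0,4],[0,0,0]],
    [[0,0,4],[0,0,0]],
    [[0,0,4],[0,0,0]],
    [[0,0,4],[0,0,0]],
    [[0,0,4],[0,0,0]],
    [[0,0,0],[0,0,0]],
  ],
)

```text
time_s: 13.0
tool_pos: [0.5489, -0.0236, 0.0303]
tool_rot: [-80.9, -0.2, -9.3]
force: [-0.3, -0.9, 0.2]
grip_width: 0.0008
```

```bash
python3 st.py;python3 - <<'E'
from plan import *
im=env.read_camera("wrist"); cv2.imwrite(f"pics/w7.png",cv2.resize(im[:,:,::-1],(800,600),interpolation=cv2.INTER_CUBIC))
E
```

```text
TCP ramp [-5.8  1.2 21.5]
t 13.0 cas ramp mm [ 12.7   0.7 -23. ] F ramp [-0.9  0.2  0.3] rot [-80.9  -0.2  -9.3] w 0.0007668935660623789
```

View pics/w7.png

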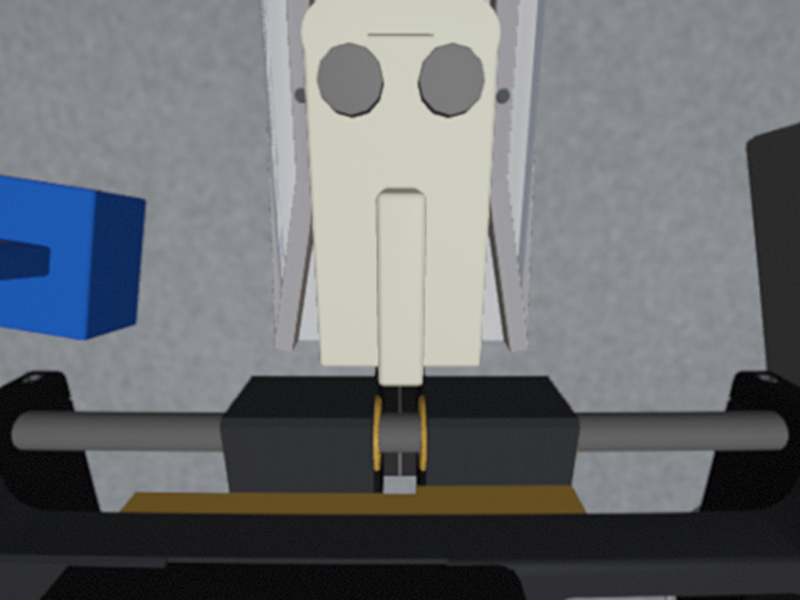

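carry_out(
  targets=[
    [[0,0,4],[0,0,0]],
    [[0,0,4],[0,0,0]],
    [[0,0,4],[0,0,0]],
    [[0,0,4],[0,0,0]],
    [[0,0,4],[0,0,0]],
    [[0,0,4],[0,0,0]],
    [[0,0,4],[0,0,0]],
    [[0,0,4],[0,0,0]],
    [[0,0,4],[0,0,0]],
    [[0,0,4],[0,0,0]],
  ],
)

```text
time_s: 14.05
tool_pos: [0.5551, 0.0147, 0.0364]
tool_rot: [-81.0, -0.2, -9.3]
force: [-0.3, -2.0, 0.2]
grip_width: 0.0007
```

```bash
python3 st.py
```

```text
TCP ramp [33.5  1.3 21.4]
t 14.05 cas ramp mm [ 52.    0.8 -23.1] F ramp [-2.  -0.1  0.5] rot [-81.   -0.2  -9.3] w 0.0006979753311500392
```

carry_out(
  targets=[
    [[0,0,4],[0,0,0]],
    [[0,0,4],[0,0,0]],
    [[0,0,4],[0,0,0]],
    [[0,0,4],[0,0,0]],
    [[0,0,4],[0,0,0]],
    [[0,0,4],[0,0,0]],
    [[0,0,4],[0,0,0]],
    [[0,0,4],[0,0,0]],
    [[0,0,4],[0,0,0]],
    [[0,0,4],[0,0,0]],
  ],
)

```text
time_s: 15.05
tool_pos: [0.5609, 0.0516, 0.0423]
tool_rot: [-81.1, -0.1, -9.3]
force: [-1.1, -7.6, -0.5]
grip_width: 0.0004
```

```bash
python3 st.py; python3 - <<'E'
from plan import *
im=env.read_camera("wrist"); cv2.imwrite(f"pics/w8.png",cv2.resize(im[:,:,::-1],(800,600),interpolation=cv2.INTER_CUBIC))
E
```

```text
TCP ramp [71.3  1.5 21.4]
t 15.05 cas ramp mm [ 89.8   1.  -23.1] F ramp [-7.7 -0.1  0.7] rot [-81.1  -0.1  -9.3] w 0.000388349590332284
```

View pics/w8.png

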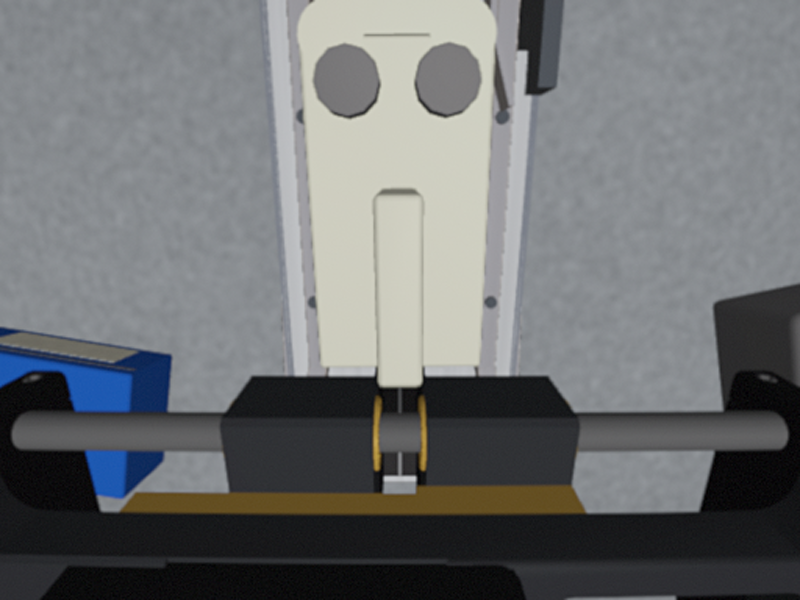

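carry_out(
  targets=[
    [[0,0,4],[0,0,0]],
    [[0,0,4],[0,0,0]],
    [[0,0,4],[0,0,0]],
    [[0,0,4],[0,0,0]],
    [[0,0,4],[0,0,0]],
    [[0,0,4],[0,0,0]],
    [[0,0,4],[0,0,0]],
    [[0,0,4],[0,0,0]],
  ],
)

```text
time_s: 15.9
tool_pos: [0.5658, 0.0822, 0.0472]
tool_rot: [-81.2, -0.1, -9.4]
force: [-2.2, -7.5, -0.2]
grip_width: 0.0007
```

```bash
python3 st.py
```

```text
TCP ramp [102.7   1.7  21.4]
t 15.9 cas ramp mm [121.2   1.2 -23.1] F ramp [-7.6  0.9  1. ] rot [-81.2  -0.1  -9.4] w 0.0006707562733435412
```

carry_out(
  targets=[
    [[0,0,4],[0,0,0]],
    [[0,0,4],[0,0,0]],
    [[0,0,4],[0,0,0]],
    [[0,0,4],[0,0,0]],
    [[0,0,4],[0,0,0]],
    [[0,0,4],[0,0,0]],
  ],
)

```text
time_s: 16.5
tool_pos: [0.5693, 0.1055, 0.0509]
tool_rot: [-81.2, -0.0, -9.4]
force: [-3.1, -7.2, 2.3]
grip_width: 0.0003
```

```bash
python3 st.py; python3 - <<'E'
from plan import *
for c in("top","side","wrist"):
    im=env.read_camera(c); cv2.imwrite(f"pics/{c}9.png",cv2.resize(im[:,:,::-1],(800,600),interpolation=cv2.INTER_CUBIC))
    if c=="side": cv2.imwrite("pics/side9.png",cv2.resize(im[180:290,140:280,::-1],None,fx=5,fy=5,interpolation=cv2.INTER_CUBIC))
E
```

```text
TCP ramp [126.6   2.1  21.4]
t 16.5 cas ramp mm [145.1   1.6 -23.1] F ramp [-7.1  1.9  3.4] rot [-81.2  -0.   -9.4] w 0.00032218141563958313
```

View pics/wrist9.png

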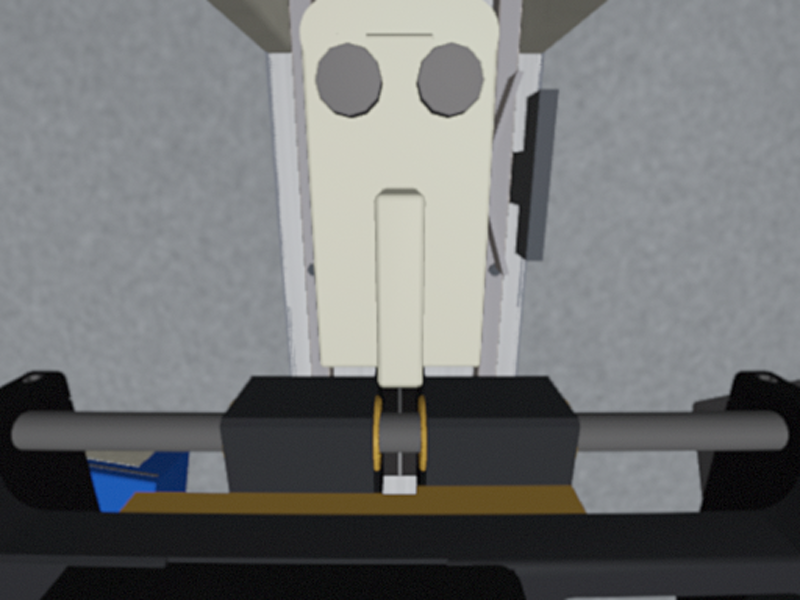

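View pics/side9.png

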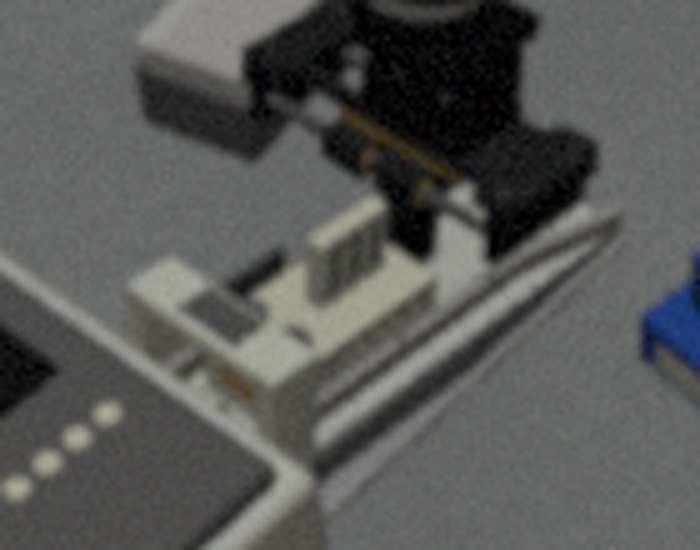

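carry_out(
  targets=[
    [[0,0,4],[0,0,0]],
    [[0,0,4],[0,0,0]],
    [[0,0,4],[0,0,0]],
    [[0,0,4],[0,0,0]],
    [[0,0,3],[0,0,0]],
    [[0,0,3],[0,0,0]],
  ],
)

```text
time_s: 17.25
tool_pos: [0.5725, 0.1271, 0.0544]
tool_rot: [-81.2, 0.0, -9.4]
force: [-3.9, -7.9, 3.3]
grip_width: 0.0007
```

```bash
python3 st.py
```

```text
TCP ramp [148.6   2.4  21.4]
t 17.25 cas ramp mm [167.1   1.9 -23.1] F ramp [-7.8  2.5  4.6] rot [-81.2   0.   -9.4] w 0.0007187306775975762
```

carry_out(
  targets=[
    [[-0.3,-0.3,1],[0,0,0]],
    [[-0.3,-0.2,1],[0,0,0]],
    [[0,0,1],[0,0,0]],
    [[0,0,1],[0,0,0]],
    [[0,0,1],[0,0,0]],
    [[0,0,1],[0,0,0]],
  ],
)

```text
time_s: 17.85
tool_pos: [0.5733, 0.1333, 0.0554]
tool_rot: [-81.1, -0.0, -9.4]
force: [-1.1, -5.5, -1.2]
grip_width: 0.0008
```

```bash
python3 st.py
```

```text
TCP ramp [154.9   2.6  21.4]
t 17.85 cas ramp mm [173.4   2.1 -23.1] F ramp [-5.7  0.2 -0.3] rot [-81.1  -0.   -9.4] w 0.0007988643033393465
```

carry_out(
  targets=[
    [[0,0,0.5],[0,0,0]],
    [[0,0,0.5],[0,0,0]],
    [[0,0,0.5],[0,0,0]],
  ],
)

```text
time_s: 18.15
tool_pos: [0.5735, 0.1347, 0.0556]
tool_rot: [-81.1, -0.0, -9.4]
force: [-1.1, -4.5, -2.1]
grip_width: 0.0004
```

carry_out(
  targets=[
    [[0,0,0.5],[0,0,0]],
    [[0,0,0.5],[0,0,0]],
  ],
)

```text
time_s: 18.35
tool_pos: [0.5737, 0.1356, 0.0558]
tool_rot: [-81.1, -0.0, -9.4]
force: [-1.5, -5.3, -2.0]
grip_width: 0.0003
```

```bash
python3 st.py
```

```text
TCP ramp [157.4   2.6  21.4]
t 18.35 cas ramp mm [175.9   2.1 -23.1] F ramp [-5.7  0.7 -1.1] rot [-81.1  -0.   -9.4] w 0.0003383016428729575
```

carry_out(
  targets=[
    [[0,0,0.5],[0,0,0]],
    [[0,0,0.5],[0,0,0]],
  ],
)

```text
time_s: 18.55
tool_pos: [0.5738, 0.1366, 0.0559]
tool_rot: [-81.1, -0.0, -9.4]
force: [-0.3, -5.8, -2.9]
grip_width: 0.0005
```

```bash
python3 - <<'E'
from plan import *
im=env.read_camera("side"); cv2.imwrite("pics/side10.png",cv2.resize(im[215:290,140:230,::-1],None,fx=8,fy=8,interpolation=cv2.INTER_CUBIC))
E
python3 st.py
```

```text
TCP ramp [158.5   2.6  21.5]
t 18.6 cas ramp mm [177.    2.1 -23. ] F ramp [-6.4  0.7 -0.7] rot [-81.1  -0.   -9.4] w 0.0005008426220576224
```

View pics/side10.png

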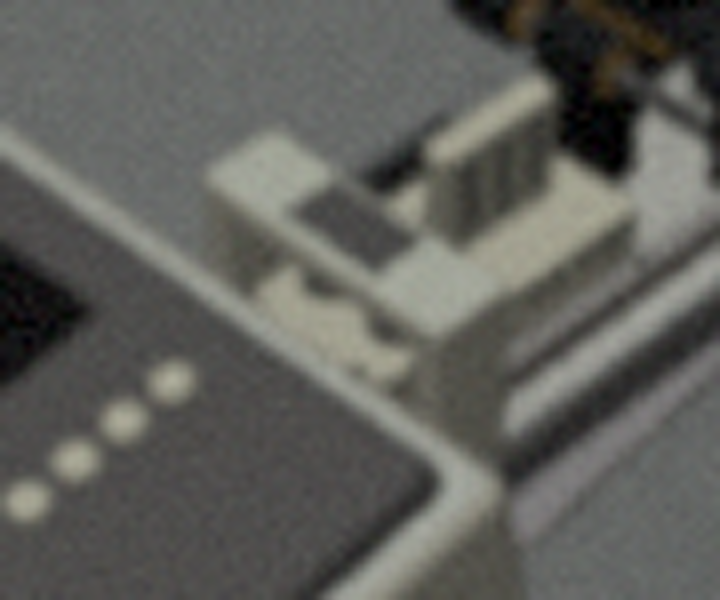

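Side view: the nose and its caps show beyond the bridge (crop 330,320), nearly at the console; no force rise yet. I continue with small steps.

carry_out(
  targets=[
    [[0,0,0.5],[0,0,0]],
    [[0,0,0.5],[0,0,0]],
  ],
)

```text
time_s: 18.8
tool_pos: [0.574, 0.1375, 0.0561]
tool_rot: [-81.1, -0.0, -9.4]
force: [-0.6, -5.8, -2.2]
grip_width: 0.0005
```

carry_out(
  targets=[
    [[0,0,0.4],[0,0,0]],
    [[0,0,0.4],[0,0,0]],
  ],
)

```text
time_s: 19.0
tool_pos: [0.5741, 0.1384, 0.0562]
tool_rot: [-81.1, -0.0, -9.4]
force: [-1.1, -5.4, -1.4]
grip_width: 0.0006
```

carry_out(
  targets=[
    [[0,0,0.4],[0,0,0]],
    [[0,0,0.4],[0,0,0]],
  ],
)

```text
time_s: 19.2
tool_pos: [0.5742, 0.1387, 0.0563]
tool_rot: [-81.2, -0.0, -9.4]
force: [-2.0, -7.6, -1.1]
grip_width: 0.0006
```

carry_out(
  targets=[
    [[0,0,0.4],[0,0,0]],
    [[0,0,0.4],[0,0,0]],
  ],
)

```text
time_s: 19.4
tool_pos: [0.5742, 0.1387, 0.0563]
tool_rot: [-81.2, -0.0, -9.4]
force: [-3.2, -8.6, -0.8]
grip_width: 0.0008
```

carry_out(
  targets=[
    [[0,0,0.5],[0,0,0]],
    [[0,0,0.5],[0,0,0]],
  ],
)

```text
time_s: 19.6
tool_pos: [0.5742, 0.1387, 0.0563]
tool_rot: [-81.3, 0.0, -9.4]
force: [-2.7, -9.9, -0.3]
grip_width: 0.0005
```

```bash
python3 st.py
```

```text
TCP ramp [160.5   2.6  21.4]
t 19.6 cas ramp mm [179.    2.1 -23.1] F ramp [-10.2   1.1   1.3] rot [-81.3   0.   -9.4] w 0.00047868520921214345
```

carry_out(
  targets=[
    [[0,0,0.5],[0,0,0]],
    [[0,0,0.5],[0,0,0]],
    [[0,0,0],[0,0,0]],
  ],
)

```text
time_s: 19.9
tool_pos: [0.5742, 0.1387, 0.0563]
tool_rot: [-81.4, 0.0, -9.4]
force: [-3.1, -10.7, 0.7]
grip_width: 0.0004
```

```bash
python3 st.py
```

```text
TCP ramp [160.5   2.6  21.4]
t 19.9 cas ramp mm [179.    2.1 -23.1] F ramp [-10.8   1.4   2.4] rot [-81.4   0.   -9.4] w 0.00043899643142913144
```

carry_out(
  targets=[
    [[0,0,0.5],[0,0,0]],
    [[0,0,0.5],[0,0,0]],
    [[0,0,0],[0,0,0]],
  ],
)

```text
time_s: 20.2
tool_pos: [0.5741, 0.1388, 0.0563]
tool_rot: [-81.5, 0.1, -9.5]
force: [-4.7, -12.6, 1.9]
grip_width: 0.0006
```

```bash
python3 st.py
```

```text
TCP ramp [160.5   2.7  21.4]
t 20.2 cas ramp mm [179.    2.2 -23.1] F ramp [-12.7   2.5   4. ] rot [-81.5   0.1  -9.5] w 0.0005513141095107544
```

carry_out(
  targets=[
    [[-0.2,-0.2,0.5],[0,0,0]],
    [[-0.2,-0.2,0.5],[0,0,0]],
    [[0,0,0],[0,0,0]],
  ],
)

```text
time_s: 20.5
tool_pos: [0.5742, 0.1388, 0.0563]
tool_rot: [-81.5, 0.0, -9.5]
force: [-4.0, -13.7, -1.8]
grip_width: 0.0002
```

```bash
python3 st.py
```

```text
TCP ramp [160.6   2.6  21.5]
t 20.5 cas ramp mm [179.1   2.1 -23. ] F ramp [-14.2   1.8   0.5] rot [-81.5   0.   -9.5] w 0.00021236074795042036
```

carry_out(
  targets=[
    [[-0.2,-0.1,0.5],[0,0,0]],
    [[0,0,0.5],[0,0,0]],
    [[0,0,0],[0,0,0]],
  ],
)

```text
time_s: 20.8
tool_pos: [0.5741, 0.1388, 0.0563]
tool_rot: [-81.6, 0.1, -9.5]
force: [-2.7, -16.0, -1.3]
grip_width: 0.0005
```

```bash
python3 st.py
```

```text
TCP ramp [160.6   2.7  21.5]
t 20.8 cas ramp mm [179.1   2.2 -23. ] F ramp [-16.2   0.1   1.3] rot [-81.6   0.1  -9.5] w 0.0005325229279693224
```

carry_out(
  targets=[
    [[0,0,0.5],[0,0,0]],
    [[0,0,0.3],[0,0,0]],
    [[0,0,0],[0,0,0]],
  ],
)

```text
time_s: 21.1
tool_pos: [0.5741, 0.1388, 0.0564]
tool_rot: [-81.6, 0.1, -9.6]
force: [-3.0, -16.5, -0.9]
grip_width: 0.0004
```

```bash
python3 st.py
```

```text
TCP ramp [160.6   2.7  21.5]
t 21.1 cas ramp mm [179.1   2.2 -23. ] F ramp [-16.7   0.3   1.8] rot [-81.6   0.1  -9.6] w 0.0003600151239460135
```

carry_out(
  targets=[
    [[0,0,0],[0,0,0]],
    [[0,0,0],[0,0,0]],
    [[0,0,0],[0,0,0]],
    [[0,0,0],[0,0,0]],
  ],
)

```text
time_s: 21.5
tool_pos: [0.5741, 0.1388, 0.0564]
tool_rot: [-81.6, 0.1, -9.6]
force: [-3.8, -16.0, -1.5]
grip_width: 0.0005
```

```bash
python3 st.py
```

```text
TCP ramp [160.6   2.6  21.5]
t 21.5 cas ramp mm [179.1   2.1 -23. ] F ramp [-16.4   1.2   1.1] rot [-81.6   0.1  -9.6] w 0.0005110623319484165
```

carry_out(
  targets=[
    [[0,0,0.4],[0,0,0]],
    [[0,0,0.3],[0,0,0]],
    [[0,0,0],[0,0,0]],
    [[0,0,0],[0,0,0]],
    [[0,0,0],[0,0,0]],
    [[0,0,0],[0,0,0]],
    [[0,0,0],[0,0,0]],
  ],
)

```text
time_s: 22.2
tool_pos: [0.5741, 0.1388, 0.0564]
tool_rot: [-81.7, 0.1, -9.6]
force: [-3.3, -16.2, -0.9]
grip_width: 0.0004
```

```bash
python3 st.py
```

```text
TCP ramp [160.6   2.7  21.5]
t 22.2 cas ramp mm [179.1   2.2 -23. ] F ramp [-16.5   0.7   1.7] rot [-81.7   0.1  -9.6] w 0.00042782613260528045
```

carry_out(
  targets=[
    [[0,0,-2],[0,0,0]],
    [[0,0,-3],[0,0,0]],
    [[0,0,-4],[0,0,0]],
    [[0,0,-6],[0,0,0]],
    [[0,0,-15],[0,0,0]],
    [[0,0,-25],[0,0,0]],
    [[0,-30,-20],[0,0,0]],
    [[0,-40,0],[0,0,0]],
    [[0,-40,0],[0,0,0]],
    [[0,0,0],[0,0,0]],
    [[0,0,0],[0,0,0]],
  ],
)

```text
time_s: 23.3
tool_pos: [0.5614, 0.0578, 0.1569]
tool_rot: [-81.0, -0.3, -9.3]
force: [0.1, 0.2, -1.1]
grip_width: 0.0004
```

```bash
python3 st.py; python3 - <<'E'
from plan import *
import pickle
p,R,o=cur()
ims={}
for c in("wrist","side","top"): ims[c]=env.read_camera(c)
pickle.dump((p,R,ims),open('fin.pkl','wb'))
cv2.imwrite("pics/wf.png",cv2.resize(ims['wrist'][:,:,::-1],(800,600),interpolation=cv2.INTER_CUBIC))
a=cv2.resize(ims['top'][130:210,130:230,::-1],None,fx=4,fy=4,interpolation=cv2.INTER_CUBIC)
b=cv2.resize(ims['side'][200:280,140:240,::-1],None,fx=4,fy=4,interpolation=cv2.INTER_CUBIC)
cv2.imwrite("pics/tsf.png",np.hstack([a,b]))
E
```

```text
TCP ramp [ 95.3   2.1 133.7]
t 23.3 cas ramp mm [113.8   1.6  89.2] F ramp [ 0.  -0.  -1.1] rot [-81.   -0.3  -9.3] w 0.00040198799548495036
```

View pics/wf.png

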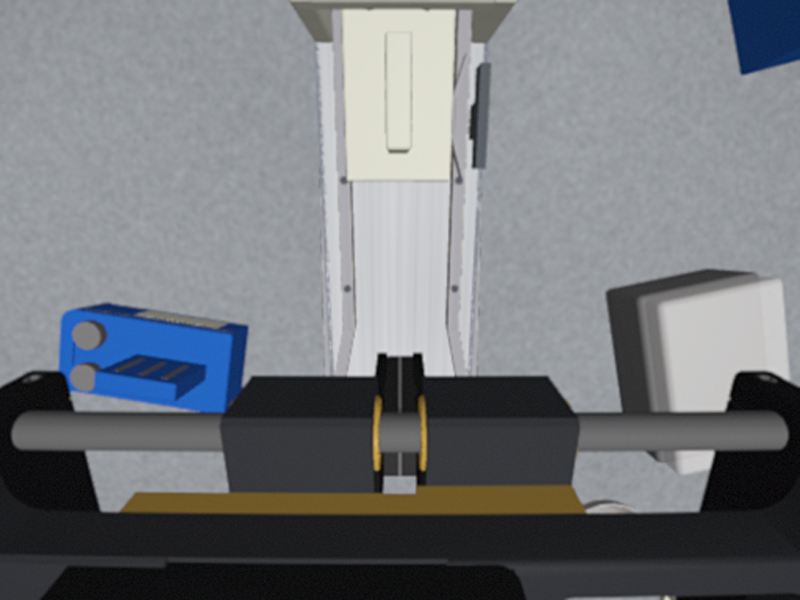

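View pics/tsf.png

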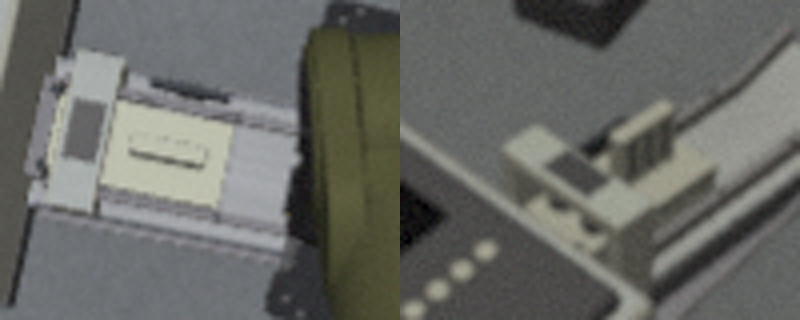

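```bash
python3 - <<'E'
from plan import *
import pickle
p,R,ims=pickle.load(open('fin.pkl','rb')); cal=wristcam(p,R); rp=np.load('rp.npy'); Rr,t=rampT(rp)
c=-cal['R'].T@cal['t']
K=np.array([[cal['fx'],0,cal['cx']],[0,cal['fy'],cal['cy']],[0,0,1.]])
def onz(uv,z):
    n=cv2.undistortPoints((np.array(uv,float)*.64-.18).reshape(-1,1,2),K,cal['D']).reshape(-1,2)
    d=np.c_[n,np.ones(len(n))]@cal['R']@Rr; o=Rr.T@(c-t)
    return (o+d*((z-o[2])/d[:,2])[:,None])*1000
print('tail deck',onz([(343,181),(450,181)],.036).round(1))
print('bend',onz([(355,322),(446,322)],.014).round(1))
print('bridge low front edge',onz([(293,2),(513,2)],.069).round(1))
for l in ("tube_rack","wash_carton","tip_box","pipette","dish"):
    r=env.outline_of("top",l); q=env.outline_of("side",l)
    print(l,[np.round(k['xy'],1) for k in r[:1]],[np.round(k['xy'],1) for k in q[:1]])
E
python3 st.py
```

```text
tail deck [[170.5  33.6  36. ]
 [170.5 -27.9  36. ]]
bend [[ 77.   31.3  14. ]
 [ 77.  -31.   14. ]]
bridge low front edge [[249.7  49.7  69. ]
 [250.1 -50.1  69. ]]
tube_rack [array([342. , 118.5])] []
wash_carton [array([288.8, 230.4])] [array([316.5, 201.2])]
tip_box [array([243.2, 110.1])] [array([190. , 193.8])]
pipette [array([366.2, 260.8])] [array([360.9, 171. ])]
dish [array([291. , 134.2])] []
TCP ramp [ 95.4   2.8 132.4]
t 23.95 cas ramp mm [113.9   2.3  87.9] F ramp [ 0.  -0.2  0.2] rot [-81.   -0.2  -9.3] w 0.0005276409425912686
```

```bash
python3 -c "
from cell import env
print(env.sign_off())"
```

```text
the job is handed in; nothing more can be done
None
```

The cassette is loaded and I have handed the job in, with the robot clear of everything. `sign_off` reports no verdict.

**What I did:** I picked the white cassette up by its fin and set it on the ramp foot with the nose about 0.10 m up the slope. I let it go there, then pushed the tail with shut fingers, past the leaf spring and under the bridge to the stop. There I pressed for about 1 s with 16.5–17 N at the wrist and then backed off. The drag just before the stop measured about 6 N, so about 10–11 N reached the stop, a little under the 12 N asked.

**Last checks:**
- **Home position:** the wrist picture puts the tail at ramp x = 170.5 mm, so the nose is at about 290 mm, where the stop is. The arm's position had also stalled at that point while the force rose.
- **Alignment:** the cassette is straight in the pictures, with its caps under the bridge. It sits about 2–3 mm towards the +y rail, the side the leaf presses it to.
- **Other things on the bench:** the top-view outlines shifted only 1–4 px against the start, which is within the networks' scatter. The side-view network did not report the rack and the dish at the end; both were found in the top view.

**What disagreed:** the top and side cameras and the wrist camera differed by about 3 mm on where the ramp lies along the slope. In the last picture the rail bend came out at 77 mm instead of 72 mm, though the bridge edge matched at 250 mm. I therefore relied on the contact force to find the stop.

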